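# Cap the wireless vibration sensors in the holding block

### The job

Close up the vibration sensors on the desk: stand each sensor that has no tag in a hexagon nest of its own on the holding block, turning it as you press until the foot drops fully home, and fit a battery cap on each, pushed down over its two pins and twisted clockwise to the stop so that it is locked. Stand the sensors that carry a white tag plate upright in the black returns tray instead, uncapped; a spare cap may stay on the desk, and the other things on the desk stay where they are.

Things in the scene. Friction and masses are not known exactly. Their poses are not given: they have to be found in the camera images.
- sensor_1: Untagged vibration sensor: steel hex foot 30 mm across flats, 14 mm high, lower edge chamfered 2 mm, flats facing +-x; round neck 27 mm in diameter up to 38 mm, top chamfered 2 mm; two 4 mm bayonet pins on +x and -x, centred 24 mm up, reaching 17.5 mm from the axis. Origin: centre of underside, z up. 0.13 kg. Grip the neck across y, above the foot. May be absent.
- sensor_2: Untagged vibration sensor: steel hex foot 30 mm across flats, 14 mm high, lower edge chamfered 2 mm, flats facing +-x; round neck 27 mm in diameter up to 38 mm, top chamfered 2 mm; two 4 mm bayonet pins on +x and -x, centred 24 mm up, reaching 17.5 mm from the axis. Origin: centre of underside, z up. 0.13 kg. Grip the neck across y, above the foot. May be absent.
- sensor_3: Untagged vibration sensor: steel hex foot 30 mm across flats, 14 mm high, lower edge chamfered 2 mm, flats facing +-x; round neck 27 mm in diameter up to 38 mm, top chamfered 2 mm; two 4 mm bayonet pins on +x and -x, centred 24 mm up, reaching 17.5 mm from the axis. Origin: centre of underside, z up. 0.13 kg. Grip the neck across y, above the foot. May be absent.
- tagged_1: Tagged vibration sensor: shape, origin and axes as the untagged ones, but with a white clip-on tag round the neck whose level plate, 30 x 22 x 2.5 mm, stands out above the +x pin from x = 13 to 43 mm, 32 to 34 mm up. Grip it the same way.
- tagged_2: Tagged vibration sensor: shape, origin and axes as the untagged ones, but with a white clip-on tag round the neck whose level plate, 30 x 22 x 2.5 mm, stands out above the +x pin from x = 13 to 43 mm, 32 to 34 mm up. Grip it the same way.
- cap_1: grey battery cap standing mouth down: eight-sided skirt 44 mm across flats (flats on +-x, +-y and diagonals), 30 mm high, round dome to 34 mm. Origin: centre of lower rim, z up. Two slots 8 mm wide in the lip inside its mouth lie on +x and -x (black marks outside). 0.06 kg. Any cap fits any sensor.
- cap_1_lip (a point): centre of this cap's mouth, in the plane of its lower rim. The lip is 5 mm high, bore 30 mm, chamfered. Lip resting on the pins: rim 26 mm above the sensor's underside; slots over the pins: it drops till the ceiling, 22.5 mm above the rim, meets the neck, rim at 15.5 mm; then it turns clockwise from above, loosely, 60 degrees to a stop.
- cap_2: grey battery cap standing mouth down: eight-sided skirt 44 mm across flats (flats on +-x, +-y and diagonals), 30 mm high, round dome to 34 mm. Origin: centre of lower rim, z up. Two slots 8 mm wide in the lip inside its mouth lie on +x and -x (black marks outside). 0.06 kg. Any cap fits any sensor.
- cap_2_lip (a point): centre of this cap's mouth, in the plane of its lower rim. The lip is 5 mm high, bore 30 mm, chamfered. Lip resting on the pins: rim 26 mm above the sensor's underside; slots over the pins: it drops till the ceiling, 22.5 mm above the rim, meets the neck, rim at 15.5 mm; then it turns clockwise from above, loosely, 60 degrees to a stop.
- cap_3: grey battery cap standing mouth down: eight-sided skirt 44 mm across flats (flats on +-x, +-y and diagonals), 30 mm high, round dome to 34 mm. Origin: centre of lower rim, z up. Two slots 8 mm wide in the lip inside its mouth lie on +x and -x (black marks outside). 0.06 kg. Any cap fits any sensor.
- cap_3_lip (a point): centre of this cap's mouth, in the plane of its lower rim. The lip is 5 mm high, bore 30 mm, chamfered. Lip resting on the pins: rim 26 mm above the sensor's underside; slots over the pins: it drops till the ceiling, 22.5 mm above the rim, meets the neck, rim at 15.5 mm; then it turns clockwise from above, loosely, 60 degrees to a stop.
- block: holding block, fixed aluminium bar 206 mm (its x) by 64 mm, 30 mm thick; origin: centre of underside. On it three dark fixed steel collars 47 mm in diameter, 78 mm apart, tops 39 mm above the desk, each with a hexagon recess 32 mm across flats, 9 mm deep, for a sensor's foot
- nest_a (a point): centre of the floor of the hexagon recess at the -x end of the holding block, 30 mm above the desk; axes as the block's. The hexagon's own angle differs from nest to nest and is not given: see it, or feel for it by turning the pressed sensor till it drops 9 mm (repeats every 60 degrees, enters within about 6)
- nest_b (a point): centre of the floor of the hexagon recess at the middle of the holding block, 30 mm above the desk; axes as the block's. The hexagon's own angle differs from nest to nest and is not given: see it, or feel for it by turning the pressed sensor till it drops 9 mm (repeats every 60 degrees, enters within about 6)
- nest_c (a point): centre of the floor of the hexagon recess at the +x end of the holding block, 30 mm above the desk; axes as the block's. The hexagon's own angle differs from nest to nest and is not given: see it, or feel for it by turning the pressed sensor till it drops 9 mm (repeats every 60 degrees, enters within about 6)
- tray: returns tray, a fixed low black open tray 136 mm (its x) by 100 mm, walls 18 mm high and 4 mm thick; origin at the centre of the underside
- tray_in (a point): centre of the tray's inner floor, 4 mm above the desk; axes as the tray's
- driver: small screwdriver lying near the left edge of the desk, to be left alone
- connector_1: small cream connector lying among the parts, to be left alone
- connector_2: another small cream connector lying among the parts, to be left alone

How it is judged:
At the end, for the whole second after the job is handed in: Each untagged sensor present: axis within 4 mm of a nest's centre, foot under 3 mm above its floor, tilt under 0.08 rad; on it a cap within 5 mm of its axis, rim under 18.5 mm above its underside, turned over 43 degrees. Each tagged one: on the tray floor, tilt under 0.15 rad, uncapped (((horizontal distance between sensor_1 and nest_a below 0.004 m and z of sensor_1 in the frame of nest_a below 0.003 m and angle between sensor_1's own z axis and vertical below 0.08 rad) or (horizontal distance between sensor_1 and nest_b below 0.004 m and z of sensor_1 in the frame of nest_b below 0.003 m and angle between sensor_1's own z axis and vertical below 0.08 rad) or (horizontal distance between sensor_1 and nest_c below 0.004 m and z of sensor_1 in the frame of nest_c below 0.003 m and angle between sensor_1's own z axis and vertical below 0.08 rad)) and ((horizontal distance between sensor_2 and nest_a below 0.004 m and z of sensor_2 in the frame of nest_a below 0.003 m and angle between sensor_2's own z axis and vertical below 0.08 rad) or (horizontal distance between sensor_2 and nest_b below 0.004 m and z of sensor_2 in the frame of nest_b below 0.003 m and angle between sensor_2's own z axis and vertical below 0.08 rad) or (horizontal distance between sensor_2 and nest_c below 0.004 m and z of sensor_2 in the frame of nest_c below 0.003 m and angle between sensor_2's own z axis and vertical below 0.08 rad)) and ((horizontal distance between sensor_3 and nest_a below 0.004 m and z of sensor_3 in the frame of nest_a below 0.003 m and angle between sensor_3's own z axis and vertical below 0.08 rad) or (horizontal distance between sensor_3 and nest_b below 0.004 m and z of sensor_3 in the frame of nest_b below 0.003 m and angle between sensor_3's own z axis and vertical below 0.08 rad) or (horizontal distance between sensor_3 and nest_c below 0.004 m and z of sensor_3 in the frame of nest_c below 0.003 m and angle between sensor_3's own z axis and vertical below 0.08 rad)) and ((horizontal distance between cap_1 and sensor_1 below 0.005 m and z of cap_1 in the frame of sensor_1 below 0.0185 m and angle between the x axis of cap_1 and the x axis of sensor_1, either way round above 0.75 rad) or (horizontal distance between cap_2 and sensor_1 below 0.005 m and z of cap_2 in the frame of sensor_1 below 0.0185 m and angle between the x axis of cap_2 and the x axis of sensor_1, either way round above 0.75 rad) or (horizontal distance between cap_3 and sensor_1 below 0.005 m and z of cap_3 in the frame of sensor_1 below 0.0185 m and angle between the x axis of cap_3 and the x axis of sensor_1, either way round above 0.75 rad)) and ((horizontal distance between cap_1 and sensor_2 below 0.005 m and z of cap_1 in the frame of sensor_2 below 0.0185 m and angle between the x axis of cap_1 and the x axis of sensor_2, either way round above 0.75 rad) or (horizontal distance between cap_2 and sensor_2 below 0.005 m and z of cap_2 in the frame of sensor_2 below 0.0185 m and angle between the x axis of cap_2 and the x axis of sensor_2, either way round above 0.75 rad) or (horizontal distance between cap_3 and sensor_2 below 0.005 m and z of cap_3 in the frame of sensor_2 below 0.0185 m and angle between the x axis of cap_3 and the x axis of sensor_2, either way round above 0.75 rad)) and ((horizontal distance between cap_1 and sensor_3 below 0.005 m and z of cap_1 in the frame of sensor_3 below 0.0185 m and angle between the x axis of cap_1 and the x axis of sensor_3, either way round above 0.75 rad) or (horizontal distance between cap_2 and sensor_3 below 0.005 m and z of cap_2 in the frame of sensor_3 below 0.0185 m and angle between the x axis of cap_2 and the x axis of sensor_3, either way round above 0.75 rad) or (horizontal distance between cap_3 and sensor_3 below 0.005 m and z of cap_3 in the frame of sensor_3 below 0.0185 m and angle between the x axis of cap_3 and the x axis of sensor_3, either way round above 0.75 rad)) and x of tagged_1 in the frame of tray_in between -0.064 and 0.064 m and y of tagged_1 in the frame of tray_in between -0.046 and 0.046 m and z of each of tagged_1, tagged_2 in the frame of tray_in below 0.004 m and angle between each of tagged_1, tagged_2's own z axis and vertical below 0.15 rad and x of tagged_2 in the frame of tray_in between -0.064 and 0.064 m and y of tagged_2 in the frame of tray_in between -0.046 and 0.046 m and not (horizontal distance between cap_1 and tagged_1 below 0.012 m) and not (horizontal distance between cap_2 and tagged_1 below 0.012 m) and not (horizontal distance between cap_3 and tagged_1 below 0.012 m) and not (horizontal distance between cap_1 and tagged_2 below 0.012 m) and not (horizontal distance between cap_2 and tagged_2 below 0.012 m) and not (horizontal distance between cap_3 and tagged_2 below 0.012 m)); the robot touches nothing.
It fails at once if the screwdriver was pushed more than 40 mm (distance of driver from where it was at the start of the episode above 0.04 m).
It fails at once if a connector among the parts was pushed more than 70 mm (distance of any of connector_1, connector_2 from where it was at the start of the episode above 0.07 m).
Of sensor_1, sensor_2, sensor_3 only 2 to 3 are there at a start; the rules pass over those that are not, and their reading is None.
At some moment in a run one of cap_1, cap_2, cap_3 may be knocked a few centimetres aside while the robot is not near it.
It also fails if it takes over 210 s, if anything falls off the work surface, if the arm or the gripper's body presses on something with over 40 N, if the wrist force passes 120 N, or if a joint passes its speed limit or range.

### The arm

A 6-joint arm with a two-finger parallel gripper is mounted at the origin on a cart in front of the work surface, level with it; the furniture and walls round the work are solid. World frame = base frame: x ahead of the robot, y to its left, z up, the work surface at z = 0. Lengths are in m, angles in rad, forces in N, time in s.
With the tool pointing down it reaches from about 0.3 to 0.875 m from the base axis. Payload 6.4 kg.
Tool frame: the origin (TCP) lies between the finger pads; the fingertips stand ctrl.tip_extent ahead of it and the grasp point (between the pads) is the TCP (ctrl.tip_extent is the distance from the TCP to the fingertips, in m); z points along the fingers, y is the line along which they close (so a half turn about z gives the same grasp; the last joint's range is limited). The gripper opens to 85 mm and grips with 20 to 120 N. Pads are 22 mm wide; open, the fingers measure 114 mm over their backs; the gripper's body (76 mm by 85 mm) begins 54 mm behind the grasp point. The pads swing forward as they close: fully open they stand 13 mm farther back than shut.
Start: joints at [-1.31, 0.181, 1.607, -0, 1.354, -0.206], TCP at [0.259, -0.513, 0.25] pointing down, gripper open.
Joint ranges: [-2.99, 2.99], [-0.89, 2.07], [0.3, 2.58], [-1.14, 4.28], [0, 2.63], [-3.12, 3.12]. Speed limits (rad/s): [2.57, 2.57, 3.01, 3.14, 3.14, 3.14].

### API

Orientations are given as a unit quaternion [w, x, y, z].
In Python, from bench import ctrl gives the robot as it stands.
- The arm moves only by the tool send_rows, never from a script. Its arguments are lists of equal length, an entry for each row: "dr": the turn, a rotation vector about the tool's x, y, z in units of 6 degrees (1.0 is 6 degrees), a list of three; "xyz": the shift along the tool's x, y, z in cm, a list of three; "jaw": the opening in per cent of the stroke, from 0 (shut) to 100 (fully open). In form: {"dr": [[wx, wy, wz], ...], "xyz": [[dx, dy, dz], ...], "jaw": [jaw, ...]}. A call has exactly 8 rows; each row is the pose to reach, as a shift and turn from the pose commanded when the call began, along the tool's axes at that moment; what a row does not reach only later rows make up. A row lasts 1/8 s, in which the tool goes at most 62.5 mm and 10.7 degrees, less where a joint would pass 70% of its speed; a pose out of reach is approached as far as the arm can. A call with a gripper value outside its range is refused whole. The fingers move at their own pace and stop on an object; the grip force is fixed at half the most. Time passes only in rows, so rows that repeat a pose let the fingers close, or fill a call up. It gives the time, the measured TCP pose, the force, the opening and the grip force at its end, in the units of the state.
- ctrl.get_obs(): the state, without advancing time (a new reading comes with each control period).
- ctrl.camera(name): name is "scene" or "top"; returns the picture (400x640x3 uint8, red, green, blue); there is no depth.
- ctrl.calibration(name): a dict with "camera_matrix" (3x3 intrinsics, pixels), "D" ([k1, k2, p1, p2, k3] as OpenCV has them; the pictures are not rectified), "world_from_camera" (4x4, takes a point from camera to world coordinates). Camera axes: x right, y up, looking along -z (the intrinsics and any distortion apply to the point x, -y, -z); pixel columns grow to the right and rows downward; lengths in m; the calibration is good to about 2 mm. A picture is of the moment at which its call begins. calibration takes no time and is no camera call.
- ctrl.hand_in(): hands the job in; it is judged then, once.
The state is a dict: "time_s": time; "q": joint angles; "dq": joint speeds; "joint_efforts": joint torques, N m; "eef_pos": TCP position; "eef_rot": TCP orientation; "wrist_force": force on the tool from outside, world axes, zero at the start; "torque": the same for the moment, N m; "opening": opening from 0.0 (shut) to 1.0 (fully open); "grasp_force": force on a finger pad.
Only numpy, scipy, OpenCV 4.12 (cv2) and the standard library are available. Lean on these libraries where they do the work, as an engineer would, in place of code of your own. Each camera call takes 0.05 s, during which the arm holds its last target. There are 200 camera calls.

## Working session

There is one attempt and no reset: what is moved stays moved. The work goes in short steps, Python scripts to look and compute and a tool call to move; the robot and the scene stay as the last step left them, time stands still between calls to the robot, and variables do not carry over. Pictures are saved under pics/ and viewed, at most 14 in all, crops included, and the job is handed in when it is done.

Besides the shell and the picture viewer there is one more tool, called after "Request:" by a JSON object that holds its "method" and its "body". send_rows: Moves the arm, as the interface text tells. Its arguments: {"type":"object","properties":{"dr":{"type":"array","items":{"type":"array","items":{"type":"number"}}},"xyz":{"type":"array","items":{"type":"array","items":{"type":"number"}}},"jaw":{"type":"array","items":{"type":"number"}}},"required":["dr","xyz","jaw"]}

```bash
ls; mkdir -p pics; python3 - <<'E'
from bench import ctrl
import cv2,numpy as np
o=ctrl.get_obs();print({k:np.round(v,3) for k,v in o.items()},ctrl.tip_extent)
for n in("scene","top"):
    cv2.imwrite(f"pics/{n}0.png",ctrl.camera(n)[:,:,::-1]); c=ctrl.calibration(n);print(n,{k:np.round(v,4).tolist() for k,v in c.items()})
E
```

```text
pics
{'time_s': np.float64(0.0), 'q': array([-1.31 ,  0.182,  1.608, -0.   ,  1.354, -0.206]), 'dq': array([ 0.001, -0.001, -0.002, -0.002, -0.002,  0.   ]), 'joint_efforts': array([ 0.0000e+00, -4.4486e+01, -3.5134e+01, -0.0000e+00,  9.0000e-03,
        0.0000e+00]), 'eef_pos': array([ 0.259, -0.513,  0.249]), 'eef_rot': array([-0.001,  0.973,  0.231, -0.   ]), 'wrist_force': array([-0.493, -0.558,  0.686]), 'torque': array([-0.056,  0.031,  0.009]), 'grasp_force': np.float64(0.0), 'opening': np.float64(1.003)} 0.019
scene {'camera_matrix': [[480.1741, 0.0, 318.431], [0.0, 480.1741, 200.8023], [0.0, 0.0, 1.0]], 'D': [-0.0654, 0.0, 0.0, 0.0, 0.0], 'world_from_camera': [[0.4839, 0.5443, -0.6853, -0.1943], [-0.8751, 0.2958, -0.383, -0.2899], [-0.0058, 0.785, 0.6195, 0.7334], [0.0, 0.0, 0.0, 1.0]]}
top {'camera_matrix': [[501.6711, 0.0, 320.843], [0.0, 501.6711, 203.6831], [0.0, 0.0, 1.0]], 'D': [-0.0545, 0.0, 0.0, 0.0, 0.0], 'world_from_camera': [[0.047, 0.9782, -0.2025, 0.3278], [-0.9989, 0.045, -0.0144, 0.1054], [-0.005, 0.2029, 0.9792, 1.1534], [0.0, 0.0, 0.0, 1.0]]}
```

View pics/top0.png

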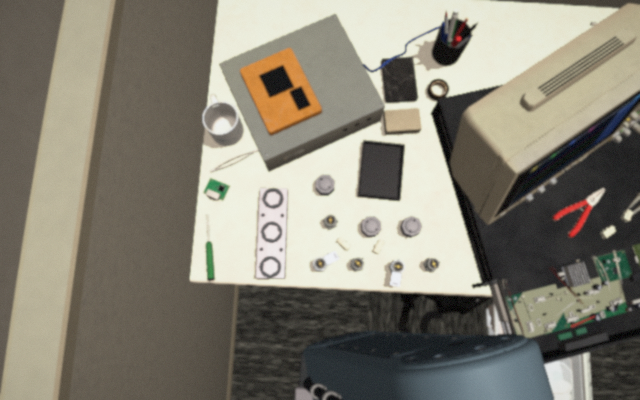

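View pics/scene0.png

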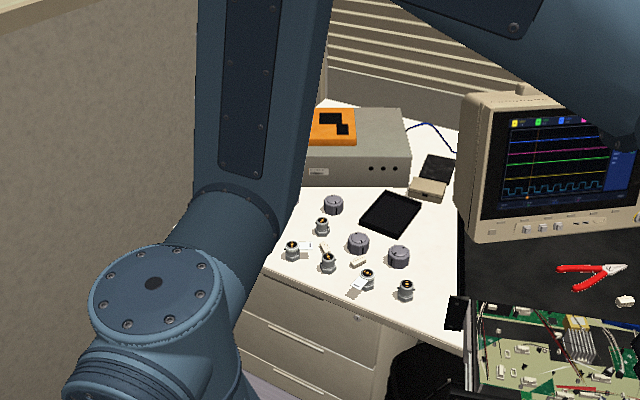

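The top view shows the block at (271,232), the tray at (382,170) and caps at (324,184), (371,226) and (410,226). Untagged sensors are near (331,221), (357,264) and (431,265); the tagged ones are near (320,264) and (396,267). I'll enlarge it.

```bash
cat > h.py <<'E'
from bench import ctrl
import cv2,numpy as np
from scipy.spatial.transform import Rotation as R
def ray(n,px,z):
    c=ctrl.calibration(n);K=np.array(c["camera_matrix"]);D=np.array(c["D"]);T=np.array(c["world_from_camera"])
    u=cv2.undistortPoints(np.array(px,float).reshape(-1,1,2),K,D).reshape(-1,2)
    d=np.c_[u[:,0],-u[:,1],-np.ones(len(u))]@T[:3,:3].T;o=T[:3,3]
    return (o+d*((z-o[2])/d[:,2])[:,None])
def pix(n,P):
    c=ctrl.calibration(n);K=np.array(c["camera_matrix"]);D=np.array(c["D"]);T=np.array(c["world_from_camera"])
    p=(np.atleast_2d(P)-T[:3,3])@T[:3,:3]; p=p*[1,-1,-1]
    return cv2.projectPoints(p.reshape(-1,1,3),np.zeros(3),np.zeros(3),K,D)[0].reshape(-1,2)
def crop(n,name,x0,y0,x1,y1,s):
    im=ctrl.camera(n)[:,:,::-1]; c=cv2.resize(im[y0:y1,x0:x1],None,fx=s,fy=s,interpolation=cv2.INTER_CUBIC)
    cv2.imwrite(f"pics/{name}.png",c);return im
E
python3 - <<'E'
from h import *
im=crop("top","t1",300,165,450,290,5)
cv2.imwrite("pics/top_raw.png",im)
c=cv2.resize(im[180:285,250:295],None,fx=5.6,fy=5.6,interpolation=cv2.INTER_CUBIC);cv2.imwrite("pics/t2.png",c)
E
```

```text
(no output)
```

View pics/t1.png

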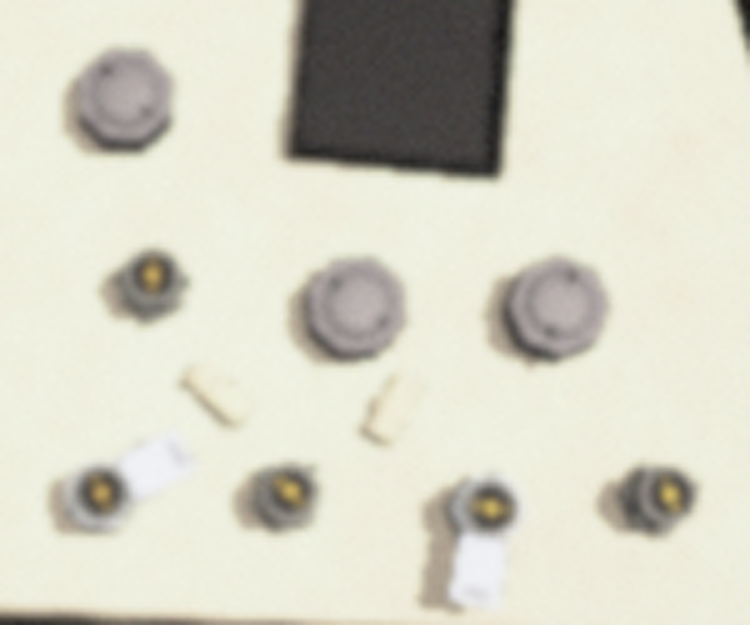

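View pics/t2.png

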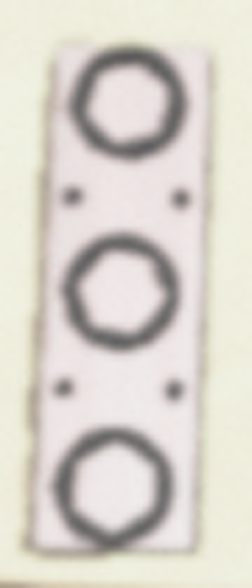

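The top crop shows the caps with two dark marks each. Each sensor has a gold slot on top, which looks perpendicular to the pins. The nest hexagons are also visible. Next, the scene camera close-up.

```bash
python3 - <<'E'
from h import *
crop("scene","s1",280,190,420,308,5)
E
```

```text
(no output)
```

View pics/s1.png

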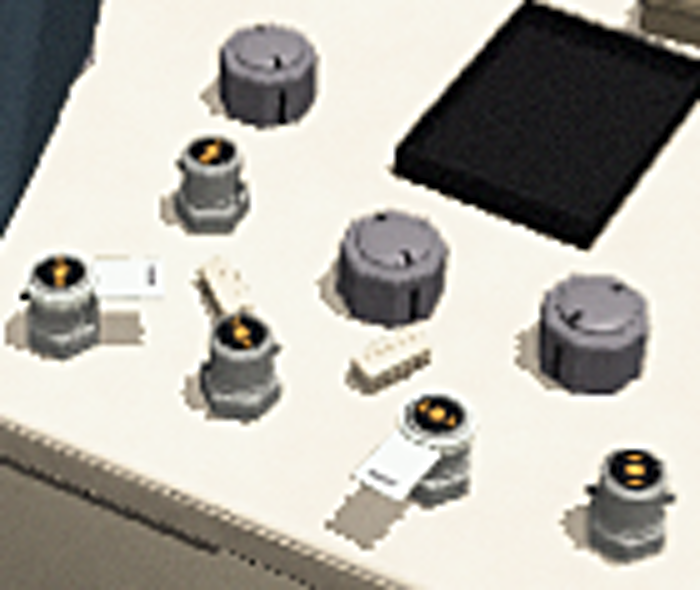

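```bash
python3 - <<'E'
from h import *
for n in("top","scene"):
    im=cv2.imread("pics/top_raw.png") if n=="top" else cv2.imread("pics/scene0.png")
    hsv=cv2.cvtColor(im,cv2.COLOR_BGR2HSV)
    def blobs(m,lo,hi,roi):
        M=np.zeros_like(m);x0,y0,x1,y1=roi;M[y0:y1,x0:x1]=m[y0:y1,x0:x1]
        N,L,S,C=cv2.connectedComponentsWithStats(M)
        return [(L==i,C[i],S[i,4]) for i in range(1,N) if lo<=S[i,4]<=hi]
    roi=(300,165,450,290) if n=="top" else (270,185,425,310)
    gold=((hsv[...,1]>90)&(hsv[...,0]<32)&(hsv[...,0]>8)).astype(np.uint8)
    for m,c,a in blobs(gold,3,60,roi):
        ys,xs=np.nonzero(m);w=hsv[...,1][m].astype(float);w-=60
        cc=np.array([(xs*w).sum(),(ys*w).sum()])/w.sum()
        print(n,"gold",cc.round(1),a,ray(n,[cc],.038)[0].round(4))
        if n=="top":
            W=ray(n,np.c_[xs,ys],.038)[:,:2];C=np.cov(W.T,aweights=w);e,v=np.linalg.eigh(C);print("   major ang",np.degrees(np.arctan2(v[1,1],v[0,1])).round(),(e[1]/e[0]).round(2))
    cap=((hsv[...,1]<60)&(hsv[...,2]<215)&(hsv[...,2]>105)&(im[...,0].astype(int)>im[...,1])).astype(np.uint8)
    cap=cv2.morphologyEx(cap,cv2.MORPH_OPEN,np.ones((3,3)))
    for m,c,a in blobs(cap,100,900,roi):
        (x,y),r=cv2.minEnclosingCircle(np.argwhere(m)[:,::-1].astype(np.float32))
        print(n,"cap",c.round(1),a,(round(x,1),round(y,1),round(r,1)),ray(n,[c,[x,y]],.032).round(4).tolist())
E
```

```text
top gold [330.2 219.8] 16 [0.5224 0.099  0.038 ]
   major ang -174.0 1.78
top gold [319.8 263.1] 15 [0.4238 0.1178 0.038 ]
   major ang -167.0 2.07
top gold [357.5 262.7] 17 [0.4286 0.0344 0.038 ]
   major ang -137.0 2.76
top gold [433.7 263.8] 15 [ 0.4337 -0.1349  0.038 ]
   major ang -153.0 1.89
top gold [397.7 266.1] 14 [ 0.425 -0.055  0.038]
   major ang 88.0 1.87
scene gold [321.8 220.1] 14 [0.5178 0.1    0.038 ]
scene gold [291.5 243.9] 14 [0.4201 0.119  0.038 ]
scene gold [327.9 256.4] 19 [0.4239 0.0346 0.038 ]
scene gold [366.6 272.2] 22 [ 0.4217 -0.053   0.038 ]
scene gold [406.5 282.6] 14 [ 0.4334 -0.1322  0.038 ]
scene gold [406.5 286. ] 4 [ 0.4252 -0.1353  0.038 ]
scene cap [334.  200.2] 135 (333.5, 200.0, 8.7) [[0.6012, 0.1125, 0.032], [0.6013, 0.114, 0.032]]
scene cap [359.1 238.7] 176 (359.0, 238.0, 9.5) [[0.5085, 0.0037, 0.032], [0.5103, 0.0048, 0.032]]
scene cap [399.5 252.2] 196 (398.8, 252.5, 9.9) [[0.5112, -0.0876, 0.032], [0.5094, -0.0867, 0.032]]
```

The scene close-up shows pins on sensor C at crop (590,492) and (672,495), on B at (277,349), and on A near (180,162) and (240,185). The tray is empty. I'll measure nests, tray, yaws and cap marks in numbers.

```bash
python3 - <<'E'
from h import *
im=cv2.imread("pics/top_raw.png");g=cv2.cvtColor(im,cv2.COLOR_BGR2GRAY)
# nests
for x,y in[(273,198),(271,232),(269,267)]:
    p=cv2.resize(g[y-14:y+15,x-14:x+15],None,fx=8,fy=8,interpolation=cv2.INTER_CUBIC)
    _,th=cv2.threshold(p,135,255,cv2.THRESH_BINARY_INV)
    cs,h=cv2.findContours(th,cv2.RETR_CCOMP,cv2.CHAIN_APPROX_NONE)
    conv=lambda c:(c.reshape(-1,2)+.5)/8-.5+[x-14,y-14]
    out=max((c for i,c in enumerate(cs) if h[0][i][3]<0),key=cv2.contourArea)
    inn=max((c for i,c in enumerate(cs) if h[0][i][3]>=0),key=cv2.contourArea)
    Wo=ray("top",conv(out),.039)[:,:2].astype(np.float32);Wi=ray("top",conv(inn),.034)[:,:2]
    (e,ax,_)=cv2.fitEllipse(Wo*1000)
    m=cv2.moments((Wi*1e5).astype(np.int32).reshape(-1,1,2));c=np.array([m['m10'],m['m01']])/m['m00']/1e5
    d=Wi-c;r=np.hypot(*d.T);t=np.arctan2(d[:,1],d[:,0])
    o=np.argsort(t);tt=np.linspace(-np.pi,np.pi,361)[:-1];rr=np.interp(tt,t[o],r[o],period=2*np.pi)
    F=(rr*np.exp(-6j*tt)).mean()*2; 
    print("nest outer",np.round(e,1),np.round(ax,1),"inner c",c.round(4),"meanr",rr.mean().round(4),"h6",abs(F).round(5),"corner ang",np.degrees(-np.angle(F)/-6 if 0 else np.angle(np.conj(F))/6).round(1), "h4,5,7",[abs((rr*np.exp(-1j*k*tt)).mean()*2).round(5) for k in(2,3,4,5,7)])
# tray
t=(g<95).astype(np.uint8);M=np.zeros_like(t);M[130:205,350:412]=t[130:205,350:412]
cs,_=cv2.findContours(M,0,2);c=max(cs,key=cv2.contourArea);b=cv2.boxPoints(cv2.minAreaRect(c))
print("tray",ray("top",b,.018)[:,:2].round(3).tolist(),ray("top",[b.mean(0)],.018)[0].round(3))
# caps top
hsv=cv2.cvtColor(im,cv2.COLOR_BGR2HSV)
for x,y in[(324,185),(371,226),(410,226)]:
    p=cv2.resize(im[y-16:y+17,x-16:x+17],None,fx=8,fy=8,interpolation=cv2.INTER_CUBIC).astype(int)
    gg=cv2.cvtColor(p.astype(np.uint8),cv2.COLOR_BGR2GRAY)
    m=((gg>115)&(gg<185)&(p[...,0]>p[...,1])).astype(np.uint8)
    m=cv2.morphologyEx(cv2.morphologyEx(m,cv2.MORPH_OPEN,np.ones((25,25))),cv2.MORPH_CLOSE,np.ones((25,25)))
    cs,_=cv2.findContours(m,0,1);c=max(cs,key=cv2.contourArea)
    W=ray("top",(c.reshape(-1,2)+.5)/8-.5+[x-16,y-16],.031)[:,:2];e=cv2.minEnclosingCircle((W*1000).astype(np.float32))
    print("cap",np.round(e[0],1),round(e[1],1),(W.min(0)+W.max(0))/2)
S=lambda *p:[(280+a/5,190+b/5) for a,b in p]; T=lambda *p:[(300+a/5,165+b/5) for a,b in p]
def ang(w):d=w[0]-w[1];return np.degrees(np.arctan2(d[1],d[0])).round(1),np.linalg.norm(d[:2]).round(4)
print("C pins",ray("scene",S((590,492),(672,495)),.024)[:,:2],ang(ray("scene",S((590,492),(672,495)),.024)))
print("A pins",ang(ray("scene",S((180,163),(244,185)),.024)))
print("A top pin",ray("top",T((184,284)),.024),"B top pin",ray("top",T((312,467)),.024),"C top pin",ray("top",T((690,474)),.024))
print("B scene pin",ray("scene",S((277,349)),.024))
for a,b in[((105,72),(148,112)),((322,277),(385,325)),((572,275),(550,330))]:print("cap marks top",ang(ray("top",T(a,b),.030)))
for a,b in[((262,28),(280,62)),((381,216),(408,258)),((620,286),(574,318))]:w=ray("scene",S(a,b),.034);print("cap marks scene",ang(w),w.mean(0).round(4))
E
```

```text
nest outer [566.6 232.4] [44.1 45.1] inner c [0.5673 0.2331] meanr 0.0173 h6 0.00055 corner ang -12.2 h4,5,7 [np.float64(0.00018), np.float64(0.00012), np.float64(0.00018), np.float64(0.00017), np.float64(1e-05)]
nest outer [488.8 230.3] [43.8 44.8] inner c [0.4896 0.2305] meanr 0.0178 h6 0.00072 corner ang 22.9 h4,5,7 [np.float64(8e-05), np.float64(0.0002), np.float64(0.00015), np.float64(3e-05), np.float64(3e-05)]
nest outer [410.4 228.1] [43.9 45.8] inner c [0.4114 0.2283] meanr 0.0181 h6 0.00062 corner ang 0.5 h4,5,7 [np.float64(0.00023), np.float64(0.00014), np.float64(0.00019), np.float64(0.00014), np.float64(2e-05)]
tray [[0.585, 0.038], [0.72, 0.03], [0.715, -0.068], [0.58, -0.058]] [ 0.649 -0.014  0.018]Traceback (most recent call last):
  File "<stdin>", line 29, in <module>
ValueError: max() iterable argument is empty
```

```bash
python3 - <<'E'
from h import *
im=cv2.imread("pics/top_raw.png");g=cv2.cvtColor(im,cv2.COLOR_BGR2GRAY);print(im[226,371],im[233,371],im[226,390])
S=lambda *p:[(280+(a+.5)/5-.5,190+(b+.5)/5-.5) for a,b in p]; T=lambda *p:[(300+(a+.5)/5-.5,165+(b+.5)/5-.5) for a,b in p]
for x,y in[(324,185),(371,226),(410,226)]:
    p=cv2.resize(im[y-16:y+17,x-16:x+17],None,fx=8,fy=8,interpolation=cv2.INTER_CUBIC).astype(int)
    m=((p[...,2]-p[...,0]<8)&(p.max(2)<205)).astype(np.uint8)
    m=cv2.morphologyEx(cv2.morphologyEx(m,cv2.MORPH_CLOSE,np.ones((21,21))),cv2.MORPH_OPEN,np.ones((41,41)))
    cs,_=cv2.findContours(m,0,1)
    if cs:
        c=max(cs,key=cv2.contourArea);W=ray("top",(c.reshape(-1,2)+.5)/8-.5+[x-16,y-16],.031)[:,:2];e=cv2.minEnclosingCircle((W*1000).astype(np.float32))
        print("cap",np.round(e[0],1),round(e[1],1),(W.min(0)+W.max(0))/2)
def ang(w):d=w[0]-w[1];return np.degrees(np.arctan2(d[1],d[0])).round(1),np.linalg.norm(d[:2]).round(4)
w=ray("scene",S((590,492),(672,495)),.024);print("C pins",w.mean(0),ang(w))
print("A pins",ang(ray("scene",S((180,163),(244,185)),.024)))
print("top pins A,B,C",ray("top",T((184,284),(312,467),(690,474)),.024)[:,:2].round(3).tolist())
print("scene pins B",ray("scene",S((277,349)),.024)[:,:2].round(3))
for a,b in[((105,72),(148,112)),((322,277),(385,325)),((572,275),(550,330))]:w=ray("top",T(a,b),.032);print("marks top",ang(w),w.mean(0).round(4))
for a,b in[((262,28),(280,62)),((381,216),(408,258)),((620,286),(574,318))]:w=ray("scene",S(a,b),.033);print("marks scene",ang(w),w.mean(0).round(4))
E
```

```text
[178 179 189] [154 155 163] [221 237 239]
cap [590.9 118.3] 9.3 [0.59088616 0.11831998]
C pins [ 0.4314157  -0.13306919  0.024     ] (np.float64(115.5), np.float64(0.0318))
A pins (np.float64(91.0), np.float64(0.0324))
top pins A,B,C [[0.522, 0.085], [0.441, 0.024], [0.445, -0.147]]
scene pins B [[0.436 0.024]]
marks top (np.float64(48.8), np.float64(0.0274)) [0.6087 0.1149 0.032 ]
marks top (np.float64(54.6), np.float64(0.0357)) [0.516  0.0079 0.032 ]
marks top (np.float64(-20.7), np.float64(0.0275)) [ 0.5196 -0.0862  0.032 ]
marks scene (np.float64(45.6), np.float64(0.0274)) [0.6053 0.1153 0.033 ]
marks scene (np.float64(49.2), np.float64(0.0285)) [0.5118 0.0068 0.033 ]
marks scene (np.float64(-20.0), np.float64(0.0288)) [ 0.5159 -0.0847  0.033 ]
```

```bash
cat >> h.py <<'E'
def plan(p,*wps):
    "pose (x,y,z,phi deg of tool y); prints call end targets"
    for w in wps:
        a=np.radians(p[3]);d=np.subtract(w,p)
        X=d[:2]@[-np.sin(a),np.cos(a)];Y=d[:2]@[np.cos(a),np.sin(a)]
        print(w,"xyz",np.round([X*100,Y*100,-d[2]*100],2).tolist(),"wz",round(-d[3]/6,2));p=w
def here():
    o=ctrl.get_obs();r=R.from_quat(np.roll(o["eef_rot"],-1)).as_matrix();y=r[:,1]
    print("t",round(o["time_s"],2),"pos",np.round(o["eef_pos"],4),"phi",np.degrees(np.arctan2(y[1],y[0])).round(1),"q6",o["q"][5].round(2),"F",np.round(o["wrist_force"],1),"open",o["opening"].round(3),"g",o["grasp_force"].round(1))
    return o
E
python3 - <<'E'
from h import *
here()
plan((.259,-.513,.25,-63.3),(.426,.0345,.12,13),(.426,.0345,.037,13),(.426,.0345,.075,13),(.426,.0345,.075,83),(.426,.0345,.037,83))
E
```

```text
Traceback (most recent call last):
  File "h.py", line 24, in here
    print("t",round(o["time_s"],2),"pos",np.round(o["eef_pos"],4),"phi",np.degrees(np.arctan2(y[1],y[0])).round(1),"q6",o["q"][5].round(2),"F",np.round(o["wrist_force"],1),"open",o["opening"].round(3),"g",o["grasp_force"].round(1))
                                                                                                                                                                                   ^^^^^^^^^^^^^^^^^^
AttributeError: 'float' object has no attribute 'round'
```

```bash
sed -i 's/o\["opening"\].round(3)/round(float(o["opening"]),3)/;s/o\["grasp_force"\].round(1)/round(float(o["grasp_force"]),1)/;s/o\["q"\]\[5\].round(2)/round(float(o["q"][5]),2)/' h.py
python3 - <<'E'
from h import *
here()
plan((.259,-.513,.25,-63.3),(.426,.0345,.12,13),(.426,.0345,.037,13),(.426,.0345,.075,13),(.426,.0345,.075,83),(.426,.0345,.037,83))
E
```

```text
t 0.2 pos [ 0.2587 -0.5132  0.2497] phi -63.3 q6 -0.21 F [ 0.6 -0.1  0.4] open 1.0 g 0.0
(0.426, 0.0345, 0.12, 13) xyz [39.52, -41.41, 13.0] wz -12.72
(0.426, 0.0345, 0.037, 13) xyz [0.0, 0.0, 8.3] wz -0.0
(0.426, 0.0345, 0.075, 13) xyz [0.0, 0.0, -3.8] wz -0.0
(0.426, 0.0345, 0.075, 83) xyz [0.0, 0.0, -0.0] wz -11.67
(0.426, 0.0345, 0.037, 83) xyz [0.0, 0.0, 3.8] wz -0.0
```

Request:
{"method": "send_rows", "body": {"dr": [[0,0,-2],[0,0,-4],[0,0,-6],[0,0,-7.5],[0,0,-9],[0,0,-10.5],[0,0,-11.5],[0,0,-12.7]], "xyz": [[2,-2,0],[6,-6,0],[10,-10.5,0],[14,-14.5,0],[18,-19,0],[22,-23,0],[25.5,-26.5,0],[28,-29,0]], "jaw": [80,80,80,80,80,80,80,80]}}

```text
time_s: 1.2
eef_pos: [0.3785, -0.1265, 0.2504]
eef_rot: [0.0, 0.621, 0.784, 0.0]
wrist_force: [0.4, -0.1, -0.1]
opening: 0.801
grasp_force: 0.0
```

```bash
python3 - <<'E'
from h import *
here()
E
```

```text
t 1.2 pos [ 0.3785 -0.1265  0.2504] phi 13.2 q6 -0.85 F [ 0.4 -0.1 -0.1] open 0.801 g 0.0
```

```bash
python3 - <<'E'
from h import *
plan((.3788,-.1281,.25,12.9),(.426,.0345,.11,13),(.426,.0345,.037,13),(.426,.0345,.075,13),(.426,.0345,.075,83),(.426,.0345,.037,83))
E
```

```text
(0.426, 0.0345, 0.11, 13) xyz [14.8, 8.23, 14.0] wz -0.02
(0.426, 0.0345, 0.037, 13) xyz [0.0, 0.0, 7.3] wz -0.0
(0.426, 0.0345, 0.075, 13) xyz [0.0, 0.0, -3.8] wz -0.0
(0.426, 0.0345, 0.075, 83) xyz [0.0, 0.0, -0.0] wz -11.67
(0.426, 0.0345, 0.037, 83) xyz [0.0, 0.0, 3.8] wz -0.0
```

Request:
{"method": "send_rows", "body": {"dr": [[0,0,0],[0,0,0],[0,0,0],[0,0,0],[0,0,0],[0,0,0],[0,0,0],[0,0,0]], "xyz": [[3,2,2],[7,4,6],[11,6,10],[14,8,13],[14.8,8.2,14],[14.8,8.2,14],[14.8,8.2,14],[14.8,8.2,14]], "jaw": [60,60,60,60,60,60,60,60]}}

```text
time_s: 2.2
eef_pos: [0.4259, 0.0331, 0.1114]
eef_rot: [0.001, 0.623, 0.782, 0.0]
wrist_force: [-0.6, 0.5, 0.4]
opening: 0.6
grasp_force: 0.0
```

Request:
{"method": "send_rows", "body": {"dr": [[0,0,0],[0,0,0],[0,0,0],[0,0,0],[0,0,0],[0,0,0],[0,0,0],[0,0,0]], "xyz": [[0,0,2],[0,0,4],[0,0,6],[0,0,7.3],[0,0,7.3],[0,0,7.3],[0,0,7.3],[0,0,7.3]], "jaw": [60,60,60,60,60,45,20,10]}}

```text
time_s: 3.2
eef_pos: [0.4259, 0.0339, 0.0383]
eef_rot: [0.001, 0.623, 0.782, 0.0]
wrist_force: [-1.4, -0.4, 5.1]
opening: 0.291
grasp_force: 58.7
```

```bash
python3 - <<'E'
from h import *
here()
E
```

```text
t 3.2 pos [0.4259 0.0339 0.0383] phi 13.0 q6 -0.43 F [-1.4 -0.4  5.1] open 0.291 g 58.7
```

Request:
{"method": "send_rows", "body": {"dr": [[0,0,0],[0,0,0],[0,0,0],[0,0,0],[0,0,0],[0,0,-1.7],[0,0,-3.4],[0,0,-5.1]], "xyz": [[0,0,0],[0,0,0],[0,0,-1.5],[0,0,-3],[0,0,-4],[0,0,-4],[0,0,-4],[0,0,-4]], "jaw": [45,60,60,60,60,60,60,60]}}

```text
time_s: 4.2
eef_pos: [0.4254, 0.0341, 0.0781]
eef_rot: [0.0, 0.392, 0.92, 0.0]
wrist_force: [-0.6, -0.9, -0.2]
opening: 0.6
grasp_force: 0.0
```

Request:
{"method": "send_rows", "body": {"dr": [[0,0,-1.7],[0,0,-3.4],[0,0,-5.1],[0,0,-6.6],[0,0,-6.6],[0,0,-6.6],[0,0,-6.6],[0,0,-6.6]], "xyz": [[0,0,0],[0,0,0],[0,0,0],[0,0,0],[0,0,1.5],[0,0,3],[0,0,4],[0,0,4]], "jaw": [60,60,60,60,60,60,60,60]}}

```text
time_s: 5.2
eef_pos: [0.424, 0.0343, 0.036]
eef_rot: [-0.001, 0.06, 0.998, 0.0]
wrist_force: [0.5, 0.6, 0.7]
opening: 0.598
grasp_force: 0.0
```

Request:
{"method": "send_rows", "body": {"dr": [[0,0,0],[0,0,0],[0,0,0],[0,0,0],[0,0,0],[0,0,0],[0,0,0],[0,0,0]], "xyz": [[0,0,0],[0,0,0],[0,0,0],[0,0,0],[0,0,0],[0,0,0],[0,0,0],[0,0,0]], "jaw": [45,30,15,10,10,10,10,10]}}

```text
time_s: 6.2
eef_pos: [0.4255, 0.0341, 0.0379]
eef_rot: [0.0, 0.06, 0.998, -0.0]
wrist_force: [-1.7, 0.1, 6.1]
opening: 0.286
grasp_force: 58.7
```

```bash
python3 - <<'E'
from h import *
here()
plan((.426,.0345,.037,83),(.426,.0345,.1,83),(.4235,-.054,.1,76),(.4235,-.054,.037,76),(.4235,-.054,.12,76),(.63,-.014,.12,-14))
E
```

```text
t 6.2 pos [0.4255 0.0341 0.0379] phi 83.1 q6 -1.65 F [-1.7  0.1  6.1] open 0.286 g 58.7
(0.426, 0.0345, 0.1, 83) xyz [0.0, 0.0, -6.3] wz -0.0
(0.4235, -0.054, 0.1, 76) xyz [-0.83, -8.81, -0.0] wz 1.17
(0.4235, -0.054, 0.037, 76) xyz [0.0, 0.0, 6.3] wz -0.0
(0.4235, -0.054, 0.12, 76) xyz [0.0, 0.0, -8.3] wz -0.0
(0.63, -0.014, 0.12, -14) xyz [-19.07, 8.88, -0.0] wz 15.0
```

```bash
python3 - <<'E'
from h import *
plan((.426,.0345,.037,83),(.4235,-.054,.1,76),(.4235,-.054,.039,76),(.4235,-.054,.13,76),(.615,-.035,.13,76),(.615,-.035,.044,76))
E
```

```text
(0.4235, -0.054, 0.1, 76) xyz [-0.83, -8.81, -6.3] wz 1.17
(0.4235, -0.054, 0.039, 76) xyz [0.0, 0.0, 6.1] wz -0.0
(0.4235, -0.054, 0.13, 76) xyz [0.0, 0.0, -9.1] wz -0.0
(0.615, -0.035, 0.13, 76) xyz [-18.12, 6.48, -0.0] wz -0.0
(0.615, -0.035, 0.044, 76) xyz [0.0, 0.0, 8.6] wz -0.0
```

Request:
{"method": "send_rows", "body": {"dr": [[0,0,0],[0,0,0],[0,0,0],[0,0,0],[0,0,0.6],[0,0,1.2],[0,0,1.2],[0,0,1.2]], "xyz": [[0,0,0],[0,0,0],[0,0,-3],[0,0,-6.3],[-0.4,-3.5,-6.3],[-0.8,-7,-6.3],[-0.8,-8.8,-6.3],[-0.8,-8.8,-6.3]], "jaw": [45,60,60,60,60,60,60,60]}}

```text
time_s: 7.2
eef_pos: [0.4225, -0.0552, 0.1003]
eef_rot: [0.0, 0.123, 0.992, -0.0]
wrist_force: [-0.5, -0.2, 0.2]
opening: 0.601
grasp_force: 0.0
```

Request:
{"method": "send_rows", "body": {"dr": [[0,0,0],[0,0,0],[0,0,0],[0,0,0],[0,0,0],[0,0,0],[0,0,0],[0,0,0]], "xyz": [[0,0,2.5],[0,0,4.5],[0,0,6.1],[0,0,6.1],[0,0,6.1],[0,0,6.1],[0,0,6.1],[0,0,6.1]], "jaw": [60,60,60,45,30,15,10,10]}}

```text
time_s: 8.2
eef_pos: [0.4229, -0.0543, 0.0398]
eef_rot: [0.0, 0.122, 0.992, -0.0]
wrist_force: [-0.3, 1.9, 2.2]
opening: 0.288
grasp_force: 59.2
```

Request:
{"method": "send_rows", "body": {"dr": [[0,0,0],[0,0,0],[0,0,0],[0,0,0],[0,0,0],[0,0,0],[0,0,0],[0,0,0]], "xyz": [[0,0,-3],[0,0,-6],[0,0,-9.1],[-5,2,-9.1],[-10,4,-9.1],[-15,5.5,-9.1],[-18.1,6.5,-9.1],[-18.1,6.5,-9.1]], "jaw": [10,10,10,10,10,10,10,10]}}

```text
time_s: 9.2
eef_pos: [0.6154, -0.0351, 0.1299]
eef_rot: [0.0, 0.122, 0.993, -0.0]
wrist_force: [-0.7, 0.3, -1.1]
opening: 0.29
grasp_force: 59.3
```

Request:
{"method": "send_rows", "body": {"dr": [[0,0,0],[0,0,0],[0,0,0],[0,0,0],[0,0,0],[0,0,0],[0,0,0],[0,0,0]], "xyz": [[0,0,2.5],[0,0,5],[0,0,7],[0,0,8],[0,0,8.5],[0,0,8.6],[0,0,8.6],[0,0,8.6]], "jaw": [10,10,10,10,10,10,10,10]}}

```text
time_s: 10.2
eef_pos: [0.6144, -0.0352, 0.045]
eef_rot: [0.001, 0.122, 0.992, -0.0]
wrist_force: [-0.3, 0.1, -0.9]
opening: 0.29
grasp_force: 59.3
```

```bash
python3 - <<'E'
from h import *
here()
im=ctrl.camera("top")[:,:,::-1];cv2.imwrite("pics/top_raw2.png",im)
sc=ctrl.camera("scene")[:,:,::-1];cv2.imwrite("pics/sc_raw2.png",sc)
a=cv2.resize(im[160:290,190:450],None,fx=3,fy=3,interpolation=cv2.INTER_CUBIC);cv2.imwrite("pics/v2.png",a)
for n,I,q in(("top",im,(345,250,368,275)),("scene",sc,(315,240,340,272))):
    hsv=cv2.cvtColor(I,cv2.COLOR_BGR2HSV);x0,y0,x1,y1=q;w=hsv[y0:y1,x0:x1]
    m=(w[...,1]>90)&(w[...,0]<32)&(w[...,0]>8);ys,xs=np.nonzero(m);s=w[...,1][m]-60.
    if len(xs): c=[(xs*s).sum()/s.sum()+x0,(ys*s).sum()/s.sum()+y0];print(n,len(xs),np.round(c,1),ray(n,[c],.038)[0].round(4))
plan((.615,-.035,.044,76),(.615,-.035,.13,76),(.422,.118,.13,26),(.422,.118,.039,26),(.422,.118,.13,26),(.685,0,.13,26),(.685,0,.044,26))
E
```

```text
t 10.2 pos [ 0.6144 -0.0352  0.045 ] phi 75.9 q6 -1.58 F [-0.3  0.1 -0.9] open 0.29 g 59.3
scene 19 [327.9 256.5] [0.4237 0.0344 0.038 ]
(0.615, -0.035, 0.13, 76) xyz [0.0, 0.0, -8.6] wz -0.0
(0.422, 0.118, 0.13, 26) xyz [22.43, 10.18, -0.0] wz 8.33
(0.422, 0.118, 0.039, 26) xyz [0.0, 0.0, 9.1] wz -0.0
(0.422, 0.118, 0.13, 26) xyz [0.0, 0.0, -9.1] wz -0.0
(0.685, 0, 0.13, 26) xyz [-22.13, 18.47, -0.0] wz -0.0
(0.685, 0, 0.044, 26) xyz [0.0, 0.0, 8.6] wz -0.0
```

View pics/v2.png

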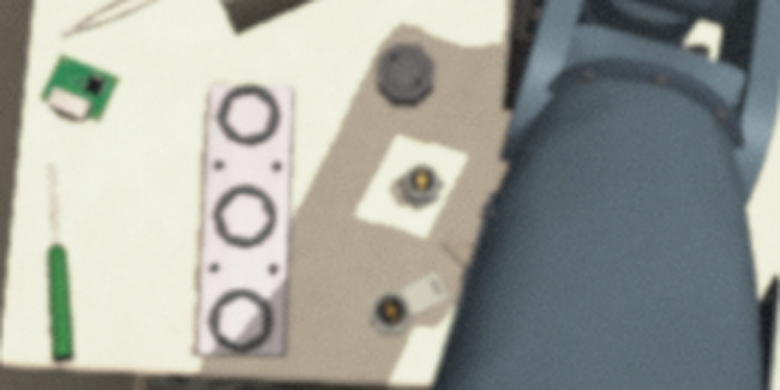

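The picture shows the nests, sensor A and t1 still in place and t2 in hand over the tray; B at scene (327.9,256.5) has barely moved. That gives an x correction of −2.9 mm for the top camera and +1.8 mm for the scene camera.

Request:
{"method": "send_rows", "body": {"dr": [[0,0,0],[0,0,0],[0,0,0],[0,0,0],[0,0,1.5],[0,0,3],[0,0,4.5],[0,0,5.5]], "xyz": [[0,0,0.1],[0,0,0.1],[0,0,-3],[0,0,-6],[0,0,-8.6],[4,2,-8.6],[9,4,-8.6],[13,6,-8.6]], "jaw": [40,45,50,55,60,60,60,60]}}

```text
time_s: 11.3
eef_pos: [0.5007, 0.0555, 0.1303]
eef_rot: [-0.0, 0.401, 0.916, 0.0]
wrist_force: [0.6, 0.5, 0.6]
opening: 0.596
grasp_force: 0.0
```

```bash
python3 - <<'E'
from h import *
here()
import math
a=math.radians(76);x=.615+.13*-math.sin(a)+.06*math.cos(a);y=-.035+.13*math.cos(a)+.06*math.sin(a);print(x,y)
plan((x,y,.13,43),(.4216,.1185,.13,26),(.4216,.1185,.039,26),(.4216,.1185,.13,26),(.685,0,.13,26),(.685,0,.045,26),(.685,0,.13,26),(.4257,.0343,.13,83),(.4257,.0343,.039,83),(.4257,.0343,.13,83),(.564,.2327,.13,83))
E
```

```text
t 11.3 pos [0.5007 0.0555 0.1303] phi 42.7 q6 -0.87 F [0.6 0.5 0.6] open 0.596 g 0.0
0.5033768693201005 0.054667590004516584
(0.4216, 0.1185, 0.13, 26) xyz [10.25, -1.63, -0.0] wz 2.83
(0.4216, 0.1185, 0.039, 26) xyz [0.0, 0.0, 9.1] wz -0.0
(0.4216, 0.1185, 0.13, 26) xyz [0.0, 0.0, -9.1] wz -0.0
(0.685, 0, 0.13, 26) xyz [-22.2, 18.48, -0.0] wz -0.0
(0.685, 0, 0.045, 26) xyz [0.0, 0.0, 8.5] wz -0.0
(0.685, 0, 0.13, 26) xyz [0.0, 0.0, -8.5] wz -0.0
(0.4257, 0.0343, 0.13, 83) xyz [14.45, -21.8, -0.0] wz -9.5
(0.4257, 0.0343, 0.039, 83) xyz [0.0, 0.0, 9.1] wz -0.0
(0.4257, 0.0343, 0.13, 83) xyz [0.0, 0.0, -9.1] wz -0.0
(0.564, 0.2327, 0.13, 83) xyz [-11.31, 21.38, -0.0] wz -0.0
```

Request:
{"method": "send_rows", "body": {"dr": [[0,0,1.4],[0,0,2.8],[0,0,2.8],[0,0,2.8],[0,0,2.8],[0,0,2.8],[0,0,2.8],[0,0,2.8]], "xyz": [[4,-0.6,0],[8,-1.3,0],[10.3,-1.6,0],[10.3,-1.6,2],[10.3,-1.6,5],[10.3,-1.6,7.5],[10.3,-1.6,9.1],[10.3,-1.6,9.1]], "jaw": [60,60,60,60,60,60,60,60]}}

```text
time_s: 12.3
eef_pos: [0.4199, 0.119, 0.0384]
eef_rot: [-0.001, 0.528, 0.849, -0.001]
wrist_force: [-0.2, 0.1, 0.3]
opening: 0.602
grasp_force: 0.0
```

Request:
{"method": "send_rows", "body": {"dr": [[0,0,0],[0,0,0],[0,0,0],[0,0,0],[0,0,0],[0,0,0],[0,0,0],[0,0,0]], "xyz": [[0,0,0],[0,0,0],[0,0,0],[0,0,0],[0,0,0],[0,0,-2],[0,0,-5],[0,0,-9.1]], "jaw": [45,30,15,10,10,10,10,10]}}

```text
time_s: 13.3
eef_pos: [0.4197, 0.1191, 0.131]
eef_rot: [-0.001, 0.529, 0.849, -0.0]
wrist_force: [0.3, -1.2, -0.7]
opening: 0.286
grasp_force: 59.1
```

Request:
{"method": "send_rows", "body": {"dr": [[0,0,0],[0,0,0],[0,0,0],[0,0,0],[0,0,0],[0,0,0],[0,0,0],[0,0,0]], "xyz": [[-3,2.5,0],[-7,6,0],[-11,9,0],[-15,12.5,0],[-19,16,0],[-22.2,18.5,0],[-22.2,18.5,0],[-22.2,18.5,0]], "jaw": [10,10,10,10,10,10,10,10]}}

```text
time_s: 14.3
eef_pos: [0.6835, 0.0017, 0.1299]
eef_rot: [-0.001, 0.529, 0.849, -0.0]
wrist_force: [-0.9, -0.1, -1.4]
opening: 0.289
grasp_force: 59.3
```

Request:
{"method": "send_rows", "body": {"dr": [[0,0,0],[0,0,0],[0,0,0],[0,0,0],[0,0,0],[0,0,0],[0,0,0],[0,0,0]], "xyz": [[0,0,2.5],[0,0,5],[0,0,7],[0,0,8],[0,0,8.5],[0,0,8.5],[0,0,8.5],[0,0,8.5]], "jaw": [10,10,10,10,10,10,10,10]}}

```text
time_s: 15.3
eef_pos: [0.6849, 0.0013, 0.0461]
eef_rot: [0.001, 0.529, 0.849, 0.0]
wrist_force: [-0.3, 0.2, -1.0]
opening: 0.288
grasp_force: 59.3
```

Request:
{"method": "send_rows", "body": {"dr": [[0,0,0],[0,0,0],[0,0,0],[0,0,0],[0,0,0],[0,0,0],[0,0,-1.5],[0,0,-3]], "xyz": [[0,0,0.2],[0,0,0.2],[0,0,0.2],[0,0,0],[0,0,-3],[0,0,-6],[0,0,-8.5],[2,-3,-8.5]], "jaw": [10,40,45,50,55,60,60,60]}}

```text
time_s: 16.3
eef_pos: [0.6518, 0.0052, 0.1339]
eef_rot: [0.004, 0.387, 0.922, 0.001]
wrist_force: [0.4, 1.1, 0.2]
opening: 0.605
grasp_force: 0.0
```

```bash
python3 - <<'E'
from h import *
import math
here()
a=math.radians(26);x=.685-.02*math.sin(a)-.03*math.cos(a);y=0+.02*math.cos(a)-.03*math.sin(a);print(x,y)
plan((x,y,.13,44),(.4257,.0343,.13,83),(.4257,.0343,.039,83),(.4257,.0343,.13,83),(.564,.2327,.13,83))
E
```

```text
t 16.3 pos [0.6518 0.0052 0.1339] phi 44.4 q6 -0.95 F [0.4 1.1 0.2] open 0.605 g 0.0
0.6492687556752434 0.00482474652231102
(0.4257, 0.0343, 0.13, 83) xyz [17.65, -14.03, -0.0] wz -6.5
(0.4257, 0.0343, 0.039, 83) xyz [0.0, 0.0, 9.1] wz -0.0
(0.4257, 0.0343, 0.13, 83) xyz [0.0, 0.0, -9.1] wz -0.0
(0.564, 0.2327, 0.13, 83) xyz [-11.31, 21.38, -0.0] wz -0.0
```

Request:
{"method": "send_rows", "body": {"dr": [[0,0,-1.5],[0,0,-3],[0,0,-4.5],[0,0,-5.5],[0,0,-6.5],[0,0,-6.5],[0,0,-6.5],[0,0,-6.5]], "xyz": [[4,-3,0],[8.5,-7,0],[13,-10.5,0],[17.6,-14,0],[17.6,-14,0],[17.6,-14,3],[17.6,-14,6],[17.6,-14,9.1]], "jaw": [60,60,60,60,60,60,60,60]}}

```text
time_s: 17.3
eef_pos: [0.4261, 0.0348, 0.039]
eef_rot: [0.001, 0.06, 0.998, -0.0]
wrist_force: [0.3, -0.2, 0.3]
opening: 0.599
grasp_force: 0.0
```

Request:
{"method": "send_rows", "body": {"dr": [[0,0,0],[0,0,0],[0,0,0],[0,0,0],[0,0,0],[0,0,0],[0,0,0],[0,0,0]], "xyz": [[0,0,0],[0,0,0],[0,0,0],[0,0,0],[0,0,0],[0,0,0],[0,0,0],[0,0,0]], "jaw": [60,45,30,15,10,10,10,10]}}

```text
time_s: 18.3
eef_pos: [0.4269, 0.0347, 0.0409]
eef_rot: [0.001, 0.06, 0.998, -0.0]
wrist_force: [-1.4, 1.3, 6.0]
opening: 0.289
grasp_force: 58.5
```

Request:
{"method": "send_rows", "body": {"dr": [[0,0,0],[0,0,0],[0,0,0],[0,0,0],[0,0,0],[0,0,0],[0,0,0],[0,0,0]], "xyz": [[0,0,-3],[0,0,-6],[-2,4,-9.1],[-5,9,-9.1],[-8,14,-9.1],[-10,18,-9.1],[-11.3,21.4,-9.1],[-11.3,21.4,-9.1]], "jaw": [10,10,10,10,10,10,10,10]}}

```text
time_s: 19.3
eef_pos: [0.5642, 0.236, 0.1311]
eef_rot: [0.001, 0.058, 0.998, 0.0]
wrist_force: [-0.8, -0.4, -1.6]
opening: 0.288
grasp_force: 59.7
```

Request:
{"method": "send_rows", "body": {"dr": [[0,0,0],[0,0,0],[0,0,0],[0,0,0],[0,0,0],[0,0,0],[0,0,0],[0,0,0]], "xyz": [[0,0,2],[0,0,3.5],[0,0,4.2],[0,0,4.5],[0,0,4.5],[0,0,4.5],[0,0,4.5],[0,0,4.5]], "jaw": [10,10,10,10,10,10,10,10]}}

```text
time_s: 20.3
eef_pos: [0.5635, 0.234, 0.0856]
eef_rot: [0.0, 0.06, 0.998, 0.0]
wrist_force: [0.2, 0.1, -1.8]
opening: 0.284
grasp_force: 59.7
```

```bash
python3 - <<'E'
from h import *
here()
im=ctrl.camera("top")[:,:,::-1];cv2.imwrite("pics/top_raw3.png",im)
cv2.imwrite("pics/v3.png",np.hstack([cv2.resize(im[130:290,230:310],None,fx=3.5,fy=3.5,interpolation=cv2.INTER_CUBIC),cv2.resize(im[130:290,345:450],None,fx=3.5,fy=3.5,interpolation=cv2.INTER_CUBIC)]))
E
```

```text
t 20.3 pos [0.5635 0.234  0.0856] phi 83.2 q6 -1.25 F [ 0.2  0.1 -1.8] open 0.284 g 59.7
```

View pics/v3.png

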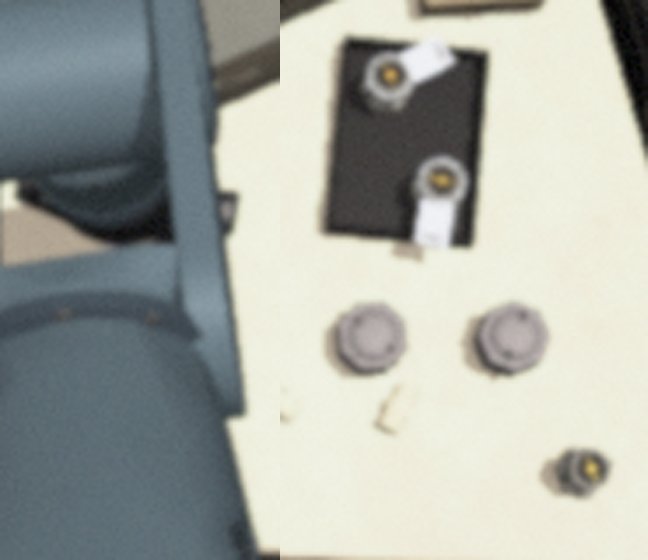

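Both tagged sensors stand upright in the tray, at crop (390,75) and (440,180). B is now in hand above the far nest, so next I press.

Request:
{"method": "send_rows", "body": {"dr": [[0,0,0],[0,0,0],[0,0,0],[0,0,0],[0,0,0],[0,0,0],[0,0,0],[0,0,0]], "xyz": [[0,0,0.3],[0,0,0.6],[0,0,0.8],[0,0,1.0],[0,0,1.1],[0,0,1.1],[0,0,1.1],[0,0,1.1]], "jaw": [10,10,10,10,10,10,10,10]}}

```text
time_s: 21.35
eef_pos: [0.5652, 0.2333, 0.0751]
eef_rot: [0.002, 0.06, 0.998, -0.0]
wrist_force: [4.4, -3.0, 1.8]
opening: 0.287
grasp_force: 60.1
```

Request:
{"method": "send_rows", "body": {"dr": [[0,0,0],[0,0,0],[0,0,0],[0,0,0],[0,0,0],[0,0,0],[0,0,0],[0,0,0]], "xyz": [[-0.1,-0.05,0],[-0.1,-0.05,0.2],[-0.1,-0.05,0.4],[-0.1,-0.05,0.6],[-0.1,-0.05,0.6],[-0.1,-0.05,0.6],[-0.1,-0.05,0.6],[-0.1,-0.05,0.6]], "jaw": [10,10,10,10,10,10,10,10]}}

```text
time_s: 22.35
eef_pos: [0.5656, 0.2329, 0.0709]
eef_rot: [0.001, 0.06, 0.998, -0.0]
wrist_force: [-1.6, -6.0, 17.5]
opening: 0.285
grasp_force: 61.8
```

```bash
python3 - <<'E'
from h import *
plan((.5649,.2321,.068,83),(.5195,.0994,.13,38),(.5195,.0994,.041,38),(.5195,.0994,.13,38),(.408,.2282,.13,36),(.408,.2282,.085,36))
E
```

```text
(0.5195, 0.0994, 0.13, 38) xyz [2.89, -13.72, -6.2] wz 7.5
(0.5195, 0.0994, 0.041, 38) xyz [0.0, 0.0, 8.9] wz -0.0
(0.5195, 0.0994, 0.13, 38) xyz [0.0, 0.0, -8.9] wz -0.0
(0.408, 0.2282, 0.13, 36) xyz [17.01, -0.86, -0.0] wz 0.33
(0.408, 0.2282, 0.085, 36) xyz [0.0, 0.0, 4.5] wz -0.0
```

Request:
{"method": "send_rows", "body": {"dr": [[0,0,0],[0,0,0],[0,0,0],[0,0,0],[0,0,0],[0,0,0],[0,0,0],[0,0,0]], "xyz": [[0,0,-0.2],[0,0,-0.2],[0,0,-0.2],[0,0,-1.5],[0,0,-3.5],[0,0,-6.2],[0,0,-6.2],[0,0,-6.2]], "jaw": [35,45,50,50,55,60,60,60]}}

```text
time_s: 23.35
eef_pos: [0.5642, 0.2333, 0.1306]
eef_rot: [0.0, 0.06, 0.998, 0.0]
wrist_force: [-0.1, -0.0, 0.5]
opening: 0.601
grasp_force: 0.0
```

Request:
{"method": "send_rows", "body": {"dr": [[0,0,1.5],[0,0,3],[0,0,4.5],[0,0,6],[0,0,7.5],[0,0,7.5],[0,0,7.5],[0,0,7.5]], "xyz": [[0.7,-3,0],[1.5,-7,0],[2.2,-11,0],[2.9,-13.7,0],[2.9,-13.7,2],[2.9,-13.7,5],[2.9,-13.7,8],[2.9,-13.7,8.9]], "jaw": [60,60,60,60,60,60,60,60]}}

```text
time_s: 24.35
eef_pos: [0.5167, 0.1007, 0.0387]
eef_rot: [-0.002, 0.437, 0.899, -0.001]
wrist_force: [-0.5, -0.6, 0.1]
opening: 0.603
grasp_force: 0.0
```

Request:
{"method": "send_rows", "body": {"dr": [[0,0,0],[0,0,0],[0,0,0],[0,0,0],[0,0,0],[0,0,0],[0,0,0],[0,0,0]], "xyz": [[0,0,0],[0,0,0],[0,0,0],[0,0,0],[0,0,0],[0,0,0],[0,0,0],[0,0,0]], "jaw": [60,45,30,15,10,10,10,10]}}

```text
time_s: 25.35
eef_pos: [0.52, 0.1007, 0.0427]
eef_rot: [0.001, 0.437, 0.899, 0.0]
wrist_force: [-1.0, -0.1, 5.2]
opening: 0.288
grasp_force: 58.6
```

Request:
{"method": "send_rows", "body": {"dr": [[0,0,0],[0,0,0],[0,0,0],[0,0,0],[0,0,0.3],[0,0,0.3],[0,0,0.3],[0,0,0.3]], "xyz": [[0,0,-3],[0,0,-6],[3,0,-8.9],[7,-0.3,-8.9],[11,-0.6,-8.9],[15,-0.8,-8.9],[17,-0.9,-8.9],[17,-0.9,-8.9]], "jaw": [10,10,10,10,10,10,10,10]}}

```text
time_s: 26.35
eef_pos: [0.4061, 0.2298, 0.1307]
eef_rot: [0.0, 0.45, 0.893, 0.0]
wrist_force: [0.2, 0.5, -1.4]
opening: 0.284
grasp_force: 59.2
```

Request:
{"method": "send_rows", "body": {"dr": [[0,0,0],[0,0,0],[0,0,0],[0,0,0],[0,0,0],[0,0,0],[0,0,0],[0,0,0]], "xyz": [[0,0,2],[0,0,3.5],[0,0,4.2],[0,0,4.5],[0,0,5],[0,0,5.4],[0,0,5.6],[0,0,5.6]], "jaw": [10,10,10,10,10,10,10,10]}}

```text
time_s: 27.35
eef_pos: [0.4081, 0.2292, 0.0748]
eef_rot: [0.001, 0.451, 0.892, 0.001]
wrist_force: [4.9, 2.7, -2.2]
opening: 0.288
grasp_force: 59.2
```

Request:
{"method": "send_rows", "body": {"dr": [[0,0,0],[0,0,0],[0,0,0],[0,0,0],[0,0,0],[0,0,0],[0,0,0],[0,0,0]], "xyz": [[0,0,0.1],[0,0,0.2],[0,0,0.3],[0,0,0.4],[0,0,0.5],[0,0,0.5],[0,0,0.5],[0,0,0.5]], "jaw": [10,10,10,10,10,10,10,10]}}

```text
time_s: 28.35
eef_pos: [0.4085, 0.2292, 0.0726]
eef_rot: [0.001, 0.451, 0.893, 0.001]
wrist_force: [-6.4, -2.2, 30.8]
opening: 0.286
grasp_force: 62.7
```

```bash
python3 - <<'E'
from h import *
plan((.408,.2282,.069,36.2),(.432,-.134,.13,60),(.432,-.134,.041,60),(.432,-.134,.13,60),(.486,.2304,.13,58),(.486,.2304,.085,58))
E
```

```text
(0.432, -0.134, 0.13, 60) xyz [-30.65, -19.46, -6.1] wz -3.97
(0.432, -0.134, 0.041, 60) xyz [0.0, 0.0, 8.9] wz -0.0
(0.432, -0.134, 0.13, 60) xyz [0.0, 0.0, -8.9] wz -0.0
(0.486, 0.2304, 0.13, 58) xyz [13.54, 34.26, -0.0] wz 0.33
(0.486, 0.2304, 0.085, 58) xyz [0.0, 0.0, 4.5] wz -0.0
```

Request:
{"method": "send_rows", "body": {"dr": [[0,0,0],[0,0,0],[0,0,0],[0,0,0],[0,0,0],[0,0,0],[0,0,0],[0,0,0]], "xyz": [[0,0,-0.3],[0,0,-0.3],[0,0,-0.3],[0,0,-1.5],[0,0,-3.5],[0,0,-6.1],[0,0,-6.1],[0,0,-6.1]], "jaw": [35,45,50,50,55,60,60,60]}}

```text
time_s: 29.35
eef_pos: [0.4067, 0.2287, 0.1301]
eef_rot: [-0.0, 0.451, 0.892, -0.0]
wrist_force: [0.6, -0.0, 0.6]
opening: 0.608
grasp_force: 0.0
```

Request:
{"method": "send_rows", "body": {"dr": [[0,0,-0.5],[0,0,-1],[0,0,-1.5],[0,0,-2],[0,0,-2.5],[0,0,-3],[0,0,-3.5],[0,0,-4]], "xyz": [[-4,-2.5,0],[-8.5,-5.5,0],[-13,-8.3,0],[-17.5,-11,0],[-22,-14,0],[-26.5,-16.8,0],[-30.7,-19.5,0],[-30.7,-19.5,0]], "jaw": [60,60,60,60,60,60,60,60]}}

```text
time_s: 30.35
eef_pos: [0.4316, -0.1371, 0.1295]
eef_rot: [-0.0, 0.257, 0.966, -0.0]
wrist_force: [0.7, 0.7, -0.6]
opening: 0.602
grasp_force: 0.0
```

Request:
{"method": "send_rows", "body": {"dr": [[0,0,0],[0,0,0],[0,0,0],[0,0,0],[0,0,0],[0,0,0],[0,0,0],[0,0,0]], "xyz": [[0,0,2.5],[0,0,5],[0,0,7.5],[0,0,8.9],[0,0,8.9],[0,0,8.9],[0,0,8.9],[0,0,8.9]], "jaw": [60,60,60,60,50,30,15,10]}}

```text
time_s: 31.35
eef_pos: [0.4325, -0.1343, 0.0421]
eef_rot: [0.001, 0.256, 0.967, -0.0]
wrist_force: [0.9, -0.1, 3.1]
opening: 0.285
grasp_force: 59.1
```

Request:
{"method": "send_rows", "body": {"dr": [[0,0,0],[0,0,0],[0,0,0],[0,0,0],[0,0,0],[0,0,0],[0,0,0],[0,0,0]], "xyz": [[0,0,0],[0,0,0],[0,0,0],[0,0,-3],[0,0,-6],[0,0,-8.9],[0,0,-8.9],[0,0,-8.9]], "jaw": [10,10,10,10,10,10,10,10]}}

```text
time_s: 32.35
eef_pos: [0.4312, -0.1336, 0.1292]
eef_rot: [-0.001, 0.256, 0.967, 0.0]
wrist_force: [-0.5, 0.1, -2.2]
opening: 0.287
grasp_force: 59.3
```

Request:
{"method": "send_rows", "body": {"dr": [[0,0,0],[0,0,0],[0,0,0.3],[0,0,0.3],[0,0,0.3],[0,0,0.3],[0,0,0.3],[0,0,0.3]], "xyz": [[1.5,4,0],[3.5,9,0],[5.5,14,0],[7.5,19,0],[9.5,24,0],[11.5,29,0],[13.5,34.2,0],[13.5,34.2,0]], "jaw": [10,10,10,10,10,10,10,10]}}

```text
time_s: 33.35
eef_pos: [0.4825, 0.2331, 0.1283]
eef_rot: [-0.001, 0.269, 0.963, -0.0]
wrist_force: [-0.5, 0.0, -1.5]
opening: 0.29
grasp_force: 59.5
```

Request:
{"method": "send_rows", "body": {"dr": [[0,0,0],[0,0,0],[0,0,0],[0,0,0],[0,0,0],[0,0,0],[0,0,0],[0,0,0]], "xyz": [[0,0,2],[0,0,3.5],[0,0,4.2],[0,0,4.5],[0,0,5],[0,0,5.4],[0,0,5.6],[0,0,5.6]], "jaw": [10,10,10,10,10,10,10,10]}}

```text
time_s: 34.35
eef_pos: [0.4861, 0.2304, 0.0755]
eef_rot: [0.002, 0.271, 0.963, 0.001]
wrist_force: [5.0, 1.9, 0.3]
opening: 0.284
grasp_force: 59.9
```

Request:
{"method": "send_rows", "body": {"dr": [[0,0,0],[0,0,0],[0,0,0],[0,0,0],[0,0,0],[0,0,0],[0,0,0],[0,0,0]], "xyz": [[0,0,0.1],[0,0,0.2],[0,0,0.3],[0,0,0.4],[0,0,0.5],[0,0,0.5],[0,0,0.5],[0,0,0.5]], "jaw": [10,10,10,10,10,10,10,10]}}

```text
time_s: 35.35
eef_pos: [0.4867, 0.2303, 0.072]
eef_rot: [0.003, 0.271, 0.963, 0.001]
wrist_force: [1.8, -0.9, 12.1]
opening: 0.287
grasp_force: 61.3
```

Request:
{"method": "send_rows", "body": {"dr": [[0,0,0],[0,0,0],[0,0,0],[0,0,0],[0,0,0],[0,0,0],[0,0,0],[0,0,0]], "xyz": [[0,0,-0.3],[0,0,-0.3],[0,0,-0.3],[0,0,-1.5],[0,0,-3.5],[0,0,-6.1],[0,0,-6.1],[0,0,-6.1]], "jaw": [35,45,50,50,55,65,70,70]}}

```text
time_s: 36.35
eef_pos: [0.4834, 0.2299, 0.13]
eef_rot: [-0.0, 0.271, 0.963, -0.0]
wrist_force: [0.8, -1.4, 0.3]
opening: 0.694
grasp_force: 0.0
```

```bash
python3 - <<'E'
from h import *
here()
im=ctrl.camera("top")[:,:,::-1];sc=ctrl.camera("scene")[:,:,::-1]
cv2.imwrite("pics/v4.png",cv2.resize(im[165:290,310:450],None,fx=4.5,fy=4.5,interpolation=cv2.INTER_CUBIC))
cv2.imwrite("pics/s4.png",cv2.resize(sc[190:290,280:420],None,fx=5,fy=5,interpolation=cv2.INTER_CUBIC))
hsv=cv2.cvtColor(sc,cv2.COLOR_BGR2HSV)
cap=((hsv[...,1]<60)&(hsv[...,2]<215)&(hsv[...,2]>105)&(sc[...,0].astype(int)>sc[...,1])).astype(np.uint8)
cap=cv2.morphologyEx(cap,cv2.MORPH_OPEN,np.ones((3,3)))
M=np.zeros_like(cap);M[185:310,270:425]=cap[185:310,270:425]
N,L,S,C=cv2.connectedComponentsWithStats(M)
for i in range(1,N):
    if S[i,4]>100:print(C[i].round(1),S[i,4],ray("scene",[C[i]],.032)[0].round(4))
E
```

```text
t 36.35 pos [0.4834 0.2299 0.13  ] phi 58.5 q6 -0.8 F [ 0.8 -1.4  0.3] open 0.694 g 0.0
[283.9 213.1] 206 [0.5041 0.1912 0.032 ]
[334.1 200.2] 132 [0.6012 0.1123 0.032 ]
[359.6 238.5] 148 [0.5095 0.0029 0.032 ]
[399.2 252.3] 199 [ 0.5107 -0.0873  0.032 ]
```

View pics/s4.png

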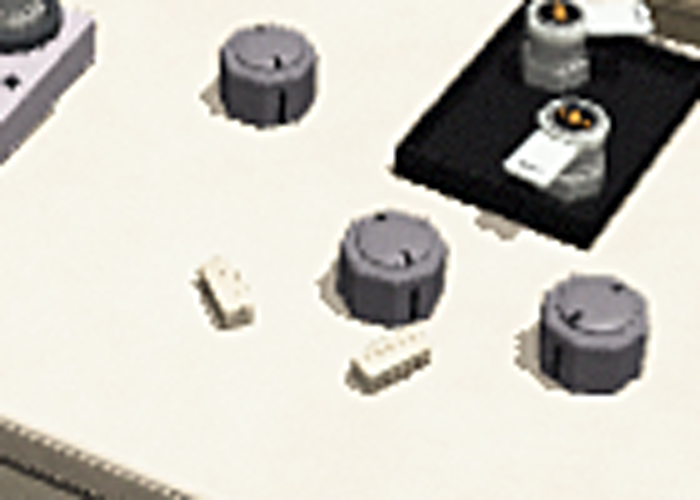

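Caps are unmoved in the view: crop (268,75), (392,265) and (594,335). Next I fetch cap 3 for the far nest.

```bash
python3 - <<'E'
from h import *
plan((.486,.2304,.13,58.2),(.5172,-.0855,.13,70),(.5172,-.0855,.026,70),(.5172,-.0855,.15,70),(.5645,.2325,.15,48),(.5645,.2325,.09,48))
E
```

```text
(0.5172, -0.0855, 0.13, 70) xyz [-19.3, -25.2, -0.0] wz -1.97
(0.5172, -0.0855, 0.026, 70) xyz [0.0, 0.0, 10.4] wz -0.0
(0.5172, -0.0855, 0.15, 70) xyz [0.0, 0.0, -12.4] wz -0.0
(0.5645, 0.2325, 0.15, 48) xyz [6.43, 31.5, -0.0] wz 3.67
(0.5645, 0.2325, 0.09, 48) xyz [0.0, 0.0, 6.0] wz -0.0
```

Request:
{"method": "send_rows", "body": {"dr": [[0,0,0],[0,0,-0.5],[0,0,-1],[0,0,-1.5],[0,0,-2],[0,0,-2],[0,0,-2],[0,0,-2]], "xyz": [[-2,-3,0],[-5,-7.5,0],[-8,-12,0],[-11,-16.5,0],[-14,-21,0],[-17,-24,0],[-19.3,-25.2,0],[-19.3,-25.2,0]], "jaw": [70,75,75,75,75,75,75,75]}}

```text
time_s: 37.45
eef_pos: [0.517, -0.0871, 0.1295]
eef_rot: [-0.0, 0.17, 0.985, 0.0]
wrist_force: [-0.6, 0.5, 0.7]
opening: 0.748
grasp_force: 0.0
```

Request:
{"method": "send_rows", "body": {"dr": [[0,0,0],[0,0,0],[0,0,0],[0,0,0],[0,0,0],[0,0,0],[0,0,0],[0,0,0]], "xyz": [[0,0,3],[0,0,6],[0,0,9],[0,0,10.4],[0,0,10.4],[0,0,10.4],[0,0,10.4],[0,0,10.4]], "jaw": [75,75,75,75,75,60,45,35]}}

```text
time_s: 38.45
eef_pos: [0.5182, -0.086, 0.0277]
eef_rot: [0.001, 0.169, 0.986, -0.0]
wrist_force: [0.5, 0.5, 5.9]
opening: 0.5
grasp_force: 60.6
```

Request:
{"method": "send_rows", "body": {"dr": [[0,0,0],[0,0,0],[0,0,0],[0,0,0],[0,0,0],[0,0,0],[0,0,0],[0,0,0]], "xyz": [[0,0,0],[0,0,0],[0,0,0],[0,0,0],[0,0,-3],[0,0,-7],[0,0,-11],[0,0,-12.4]], "jaw": [35,35,35,35,35,35,35,35]}}

```text
time_s: 39.45
eef_pos: [0.5182, -0.0863, 0.1529]
eef_rot: [0.002, 0.169, 0.986, -0.001]
wrist_force: [0.9, -0.2, -1.2]
opening: 0.489
grasp_force: 61.5
```

Request:
{"method": "send_rows", "body": {"dr": [[0,0,0.5],[0,0,1],[0,0,1.5],[0,0,2],[0,0,3],[0,0,3.7],[0,0,3.7],[0,0,3.7]], "xyz": [[0.8,4,0],[1.7,9,0],[2.7,14,0],[3.8,19,0],[4.8,24,0],[5.8,29,0],[6.4,31.5,0],[6.4,31.5,0]], "jaw": [35,35,35,35,35,35,35,35]}}

```text
time_s: 40.45
eef_pos: [0.5605, 0.2342, 0.1488]
eef_rot: [-0.001, 0.354, 0.935, -0.001]
wrist_force: [0.4, -0.3, -1.2]
opening: 0.496
grasp_force: 61.5
```

Request:
{"method": "send_rows", "body": {"dr": [[0,0,0],[0,0,0],[0,0,0],[0,0,0],[0,0,0],[0,0,0],[0,0,0],[0,0,0]], "xyz": [[0,0,2],[0,0,4],[0,0,5],[0,0,5.5],[0,0,6],[0,0,6],[0,0,6],[0,0,6]], "jaw": [35,35,35,35,35,35,35,35]}}

```text
time_s: 41.45
eef_pos: [0.562, 0.2327, 0.0908]
eef_rot: [0.001, 0.356, 0.935, 0.0]
wrist_force: [2.3, -0.8, 0.4]
opening: 0.5
grasp_force: 61.6
```

Request:
{"method": "send_rows", "body": {"dr": [[0,0,0],[0,0,0],[0,0,0],[0,0,0],[0,0,0],[0,0,0],[0,0,0],[0,0,0]], "xyz": [[0,0,0.3],[0,0,0.6],[0,0,0.9],[0,0,1.1],[0,0,1.1],[0,0,1.1],[0,0,1.1],[0,0,1.1]], "jaw": [35,35,35,35,35,35,35,35]}}

```text
time_s: 42.45
eef_pos: [0.5626, 0.2322, 0.0797]
eef_rot: [0.001, 0.356, 0.935, 0.0]
wrist_force: [6.4, -2.5, 2.5]
opening: 0.492
grasp_force: 61.8
```

Request:
{"method": "send_rows", "body": {"dr": [[0,0,0],[0,0,0],[0,0,0],[0,0,0],[0,0,0],[0,0,0],[0,0,0],[0,0,0]], "xyz": [[-0.1,0.1,0],[-0.1,0.1,0.2],[-0.1,0.1,0.4],[-0.1,0.1,0.6],[-0.1,0.1,0.8],[-0.1,0.1,0.8],[-0.1,0.1,0.8],[-0.1,0.1,0.8]], "jaw": [35,35,35,35,35,35,35,35]}}

```text
time_s: 43.45
eef_pos: [0.5639, 0.2325, 0.0735]
eef_rot: [0.001, 0.355, 0.935, 0.0]
wrist_force: [0.0, -4.7, 16.8]
opening: 0.495
grasp_force: 63.4
```

Request:
{"method": "send_rows", "body": {"dr": [[0,0,0],[0,0,1],[0,0,2.5],[0,0,4],[0,0,5.5],[0,0,7],[0,0,8.5],[0,0,8.5]], "xyz": [[0,0,-0.3],[0,0,-0.3],[0,0,-0.3],[0,0,-0.3],[0,0,-0.3],[0,0,-0.3],[0,0,-0.3],[0,0,-0.3]], "jaw": [35,35,35,35,35,35,35,35]}}

```text
time_s: 44.45
eef_pos: [0.5637, 0.2332, 0.0748]
eef_rot: [0.0, 0.724, 0.69, 0.001]
wrist_force: [4.1, -0.3, 4.9]
opening: 0.493
grasp_force: 62.1
```

```bash
python3 - <<'E'
from h import *
o=here();print(o["torque"])
E
```

```text
t 44.45 pos [0.5637 0.2332 0.0748] phi -2.7 q6 0.24 F [ 4.1 -0.3  4.9] open 0.493 g 62.1
[-0.05526618 -0.83300858  0.01318059]
```

Request:
{"method": "send_rows", "body": {"dr": [[0,0,0.4],[0,0,0.8],[0,0,1.2],[0,0,1.6],[0,0,1.6],[0,0,1.6],[0,0,1.6],[0,0,1.6]], "xyz": [[0,0,0],[0,0,0],[0,0,0],[0,0,0],[0,0,0],[0,0,0],[0,0,0],[0,0,0]], "jaw": [35,35,35,35,35,35,35,35]}}

```text
time_s: 45.45
eef_pos: [0.5633, 0.233, 0.0746]
eef_rot: [0.0, 0.778, 0.628, 0.0]
wrist_force: [5.1, -0.3, 4.5]
opening: 0.496
grasp_force: 62.0
```

```bash
python3 - <<'E'
from h import *
o=here();print(o["torque"])
plan((.5645,.2325,.074,-13),(.5645,.2325,.14,-13),(.5133,.0073,.14,97),(.5133,.0073,.026,97),(.5133,.0073,.15,97),(.4866,.2303,.15,157.9),(.4866,.2303,.09,157.9))
E
```

```text
t 45.45 pos [0.5633 0.233  0.0746] phi -12.2 q6 0.41 F [ 5.1 -0.3  4.5] open 0.496 g 62.0
[ 0.01827778 -0.90587859  0.01425578]
(0.5645, 0.2325, 0.14, -13) xyz [0.0, 0.0, -6.6] wz -0.0
(0.5133, 0.0073, 0.14, 97) xyz [-23.09, 0.08, -0.0] wz -18.33
(0.5133, 0.0073, 0.026, 97) xyz [0.0, 0.0, 11.4] wz -0.0
(0.5133, 0.0073, 0.15, 97) xyz [0.0, 0.0, -12.4] wz -0.0
(0.4866, 0.2303, 0.15, 157.9) xyz [-0.07, 22.46, -0.0] wz -10.15
(0.4866, 0.2303, 0.09, 157.9) xyz [0.0, 0.0, 6.0] wz -0.0
```

Request:
{"method": "send_rows", "body": {"dr": [[0,0,0.3],[0,0,0.6],[0,0,0.8],[0,0,0.8],[0,0,0.8],[0,0,0.8],[0,0,0.8],[0,0,0.8]], "xyz": [[0,0,0],[0,0,0],[0,0,0],[0,0,0],[0,0,0],[0,0,0],[0,0,0],[0,0,0]], "jaw": [35,35,35,35,35,35,35,35]}}

```text
time_s: 46.45
eef_pos: [0.5632, 0.2328, 0.0744]
eef_rot: [0.0, 0.804, 0.595, 0.0]
wrist_force: [6.1, -0.3, 2.7]
opening: 0.496
grasp_force: 62.0
```

```bash
python3 - <<'E'
from h import *
o=here();print(o["torque"])
plan((.5645,.2325,.14,-17.6),(.5133,.0073,.14,97))
E
```

```text
t 46.45 pos [0.5632 0.2328 0.0744] phi -17.0 q6 0.49 F [ 6.1 -0.3  2.7] open 0.496 g 62.0
[-0.05329463 -0.96159587  0.06375787]
(0.5133, 0.0073, 0.14, 97) xyz [-23.01, 1.93, -0.0] wz -19.1
```

Request:
{"method": "send_rows", "body": {"dr": [[0,0,0],[0,0,0],[0,0,0],[0,0,0],[0,0,0],[0,0,0],[0,0,-1.5],[0,0,-3]], "xyz": [[0,0,0],[0,0,0],[0,0,0],[0,0,-1.5],[0,0,-3.5],[0,0,-5.6],[0,0,-6.6],[0,0,-6.6]], "jaw": [60,65,65,65,70,75,75,75]}}

```text
time_s: 47.45
eef_pos: [0.5644, 0.2331, 0.1438]
eef_rot: [0.001, 0.699, 0.715, 0.002]
wrist_force: [0.4, 0.0, -0.6]
opening: 0.75
grasp_force: 0.0
```

Request:
{"method": "send_rows", "body": {"dr": [[0,0,-1.6],[0,0,-3.2],[0,0,-4.8],[0,0,-6.4],[0,0,-8],[0,0,-9.6],[0,0,-11.2],[0,0,-12.6]], "xyz": [[-2,-0.5,0],[-5,-1.2,0],[-8,-1.9,0],[-11,-2.6,0],[-14,-3.3,0],[-17,-4,0],[-20,-4.7,0],[-22.5,-5.3,0]], "jaw": [75,75,75,75,75,75,75,75]}}

```text
time_s: 48.45
eef_pos: [0.5141, 0.0057, 0.1423]
eef_rot: [0.001, 0.115, 0.993, -0.0]
wrist_force: [0.8, -0.3, 0.4]
opening: 0.75
grasp_force: 0.0
```

Request:
{"method": "send_rows", "body": {"dr": [[0,0,-1.6],[0,0,-3.2],[0,0,-3.5],[0,0,-3.5],[0,0,-3.5],[0,0,-3.5],[0,0,-3.5],[0,0,-3.5]], "xyz": [[0,0,0],[0,0,1],[0,0,4],[0,0,7],[0,0,10],[0,0,11.4],[0,0,11.4],[0,0,11.4]], "jaw": [75,75,75,75,75,75,75,75]}}

```text
time_s: 49.45
eef_pos: [0.5148, 0.0067, 0.0277]
eef_rot: [0.001, -0.066, 0.998, -0.0]
wrist_force: [0.8, 0.1, 0.1]
opening: 0.751
grasp_force: 0.0
```

Request:
{"method": "send_rows", "body": {"dr": [[0,0,0],[0,0,0],[0,0,0],[0,0,0],[0,0,0],[0,0,0],[0,0,0],[0,0,0]], "xyz": [[0,0,0],[0,0,0],[0,0,0],[0,0,0],[0,0,0],[0,0,0],[0,0,-3],[0,0,-7]], "jaw": [60,45,35,35,35,35,35,35]}}

```text
time_s: 50.45
eef_pos: [0.5127, 0.0071, 0.0965]
eef_rot: [-0.001, -0.066, 0.998, 0.0]
wrist_force: [1.2, 0.9, -0.1]
opening: 0.498
grasp_force: 61.5
```

```bash
python3 - <<'E'
from h import *
here()
plan((.5133,.0073,.096,97),(.5133,.0073,.15,97),(.4866,.2303,.15,157.9))
im=ctrl.camera("top")[:,:,::-1]
cv2.imwrite("pics/v5.png",cv2.resize(im[140:290,240:400],None,fx=4,fy=4,interpolation=cv2.INTER_CUBIC))
E
```

```text
t 50.45 pos [0.5127 0.0071 0.0965] phi 97.5 q6 -1.92 F [ 1.2  0.9 -0.1] open 0.498 g 61.5
(0.5133, 0.0073, 0.15, 97) xyz [0.0, 0.0, -5.4] wz -0.0
(0.4866, 0.2303, 0.15, 157.9) xyz [-0.07, 22.46, -0.0] wz -10.15
```

View pics/v5.png

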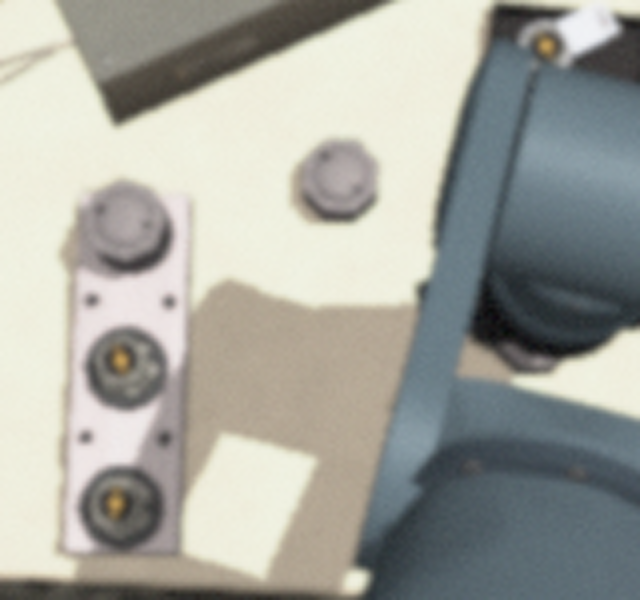

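The far nest is capped at crop (123,222), with marks along y as they should be when locked. Sensors stand in the mid (120,360) and near (115,503) nests. Cap 2 is in hand for the mid nest.

Request:
{"method": "send_rows", "body": {"dr": [[0,0,0],[0,0,-1.5],[0,0,-3],[0,0,-4.5],[0,0,-6],[0,0,-7.5],[0,0,-9],[0,0,-10.1]], "xyz": [[0,0,-4],[0,2,-5.4],[0,6,-5.4],[0,10,-5.4],[0,14,-5.4],[0,18,-5.4],[0,21,-5.4],[-0.1,22.5,-5.4]], "jaw": [35,35,35,35,35,35,35,35]}}

```text
time_s: 51.5
eef_pos: [0.4846, 0.2317, 0.1505]
eef_rot: [0.0, -0.563, 0.827, 0.0]
wrist_force: [-0.1, 0.1, -0.4]
opening: 0.495
grasp_force: 61.7
```

Request:
{"method": "send_rows", "body": {"dr": [[0,0,0],[0,0,0],[0,0,0],[0,0,0],[0,0,0],[0,0,0],[0,0,0],[0,0,0]], "xyz": [[0,0,0],[0,0,2],[0,0,4],[0,0,5],[0,0,6],[0,0,6],[0,0,6],[0,0,6]], "jaw": [35,35,35,35,35,35,35,35]}}

```text
time_s: 52.5
eef_pos: [0.4853, 0.2301, 0.0907]
eef_rot: [0.0, -0.56, 0.828, -0.0]
wrist_force: [-0.4, 0.1, 0.0]
opening: 0.496
grasp_force: 61.6
```

Request:
{"method": "send_rows", "body": {"dr": [[0,0,0],[0,0,0],[0,0,0],[0,0,0],[0,0,0],[0,0,0],[0,0,0],[0,0,0]], "xyz": [[0,0,0.3],[0,0,0.6],[0,0,0.9],[0,0,1.1],[0,0,1.1],[0,0,1.1],[0,0,1.1],[0,0,1.1]], "jaw": [35,35,35,35,35,35,35,35]}}

```text
time_s: 53.5
eef_pos: [0.4853, 0.2301, 0.0794]
eef_rot: [0.0, -0.56, 0.828, -0.0]
wrist_force: [3.6, 1.6, 1.4]
opening: 0.495
grasp_force: 61.8
```

Request:
{"method": "send_rows", "body": {"dr": [[0,0,0],[0,0,0],[0,0,0],[0,0,0],[0,0,0],[0,0,0],[0,0,0],[0,0,0]], "xyz": [[-0.05,-0.1,0],[-0.05,-0.1,0.2],[-0.05,-0.1,0.4],[-0.05,-0.1,0.6],[-0.05,-0.1,0.8],[-0.05,-0.1,0.8],[-0.05,-0.1,0.8],[-0.05,-0.1,0.8]], "jaw": [35,35,35,35,35,35,35,35]}}

```text
time_s: 54.5
eef_pos: [0.4868, 0.2305, 0.0734]
eef_rot: [0.001, -0.56, 0.828, -0.0]
wrist_force: [-3.3, 0.8, 19.9]
opening: 0.491
grasp_force: 63.8
```

Request:
{"method": "send_rows", "body": {"dr": [[0,0,0],[0,0,1],[0,0,2.5],[0,0,4],[0,0,5.5],[0,0,7],[0,0,8.5],[0,0,8.5]], "xyz": [[0,0,-0.3],[0,0,-0.3],[0,0,-0.3],[0,0,-0.3],[0,0,-0.3],[0,0,-0.3],[0,0,-0.3],[0,0,-0.3]], "jaw": [35,35,35,35,35,35,35,35]}}

```text
time_s: 55.5
eef_pos: [0.4865, 0.2301, 0.0742]
eef_rot: [0.0, -0.15, 0.989, -0.0]
wrist_force: [3.7, 0.6, 0.9]
opening: 0.497
grasp_force: 61.8
```

Request:
{"method": "send_rows", "body": {"dr": [[0,0,0.4],[0,0,0.8],[0,0,1.2],[0,0,1.6],[0,0,2],[0,0,2.2],[0,0,2.2],[0,0,2.2]], "xyz": [[0,0,0],[0,0,0],[0,0,0],[0,0,0],[0,0,0],[0,0,0],[0,0,0],[0,0,0]], "jaw": [35,35,35,35,35,35,35,35]}}

```text
time_s: 56.5
eef_pos: [0.4871, 0.2303, 0.0746]
eef_rot: [0.001, -0.036, 0.999, 0.0]
wrist_force: [4.2, 2.7, 0.6]
opening: 0.491
grasp_force: 61.8
```

```bash
python3 - <<'E'
from h import *
o=here();print(o["torque"])
plan((.4875,.2303,.074,93.6),(.4875,.2303,.15,93.6),(.6065,.115,.15,47),(.6065,.115,.026,47),(.6065,.115,.15,47),(.4087,.2281,.15,90.5),(.4087,.2281,.09,90.5))
E
```

```text
t 56.5 pos [0.4871 0.2303 0.0746] phi 94.1 q6 -1.42 F [4.2 2.7 0.6] open 0.491 g 61.8
[ 0.32509494 -0.8928374   0.07265503]
(0.4875, 0.2303, 0.15, 93.6) xyz [0.0, 0.0, -7.6] wz -0.0
(0.6065, 0.115, 0.15, 47) xyz [-11.15, -12.25, -0.0] wz 7.77
(0.6065, 0.115, 0.026, 47) xyz [0.0, 0.0, 12.4] wz -0.0
(0.6065, 0.115, 0.15, 47) xyz [0.0, 0.0, -12.4] wz -0.0
(0.4087, 0.2281, 0.15, 90.5) xyz [22.18, -5.22, -0.0] wz -7.25
(0.4087, 0.2281, 0.09, 90.5) xyz [0.0, 0.0, 6.0] wz -0.0
```

Request:
{"method": "send_rows", "body": {"dr": [[0,0,0],[0,0,0],[0,0,0],[0,0,0],[0,0,0],[0,0,0],[0,0,0],[0,0,0]], "xyz": [[0,0,0],[0,0,0],[0,0,0],[0,0,-1.5],[0,0,-3.5],[0,0,-5.6],[0,0,-7.6],[0,0,-7.6]], "jaw": [60,65,65,65,70,75,75,75]}}

```text
time_s: 57.5
eef_pos: [0.4877, 0.2306, 0.1528]
eef_rot: [0.002, -0.035, 0.999, 0.0]
wrist_force: [0.0, 0.2, -0.5]
opening: 0.749
grasp_force: 0.0
```

Request:
{"method": "send_rows", "body": {"dr": [[0,0,1.5],[0,0,3],[0,0,4.5],[0,0,6],[0,0,7.5],[0,0,7.8],[0,0,7.8],[0,0,7.8]], "xyz": [[-2,-2.2,0],[-4.5,-5,0],[-7,-7.7,0],[-9.5,-10.5,0],[-11.2,-12.3,0],[-11.2,-12.3,0],[-11.2,-12.3,0],[-11.2,-12.3,0]], "jaw": [75,75,75,75,75,75,75,75]}}

```text
time_s: 58.5
eef_pos: [0.6055, 0.1161, 0.15]
eef_rot: [-0.0, 0.364, 0.931, -0.0]
wrist_force: [1.0, -0.4, -0.7]
opening: 0.751
grasp_force: 0.0
```

```bash
python3 - <<'E'
from h import *
here()
sc=ctrl.camera("scene")[:,:,::-1];hsv=cv2.cvtColor(sc,cv2.COLOR_BGR2HSV)
cap=((hsv[...,1]<60)&(hsv[...,2]<215)&(hsv[...,2]>105)&(sc[...,0].astype(int)>sc[...,1])).astype(np.uint8)
cap=cv2.morphologyEx(cap,cv2.MORPH_OPEN,np.ones((3,3)))
N,L,S,C=cv2.connectedComponentsWithStats(cap)
print([(C[i].round(1).tolist(),S[i].tolist()) for i in range(1,N) if S[i,4]>60 and abs(C[i]-[334,205]).max()<50])
cv2.imwrite("pics/s6.png",cv2.resize(sc[150:270,260:420],None,fx=4,fy=4))
E
```

```text
t 58.5 pos [0.6055 0.1161 0.15  ] phi 47.3 q6 -0.83 F [ 1.  -0.4 -0.7] open 0.751 g 0.0
[([334.0, 199.8], [325, 196, 18, 10, 126])]
```

View pics/s6.png

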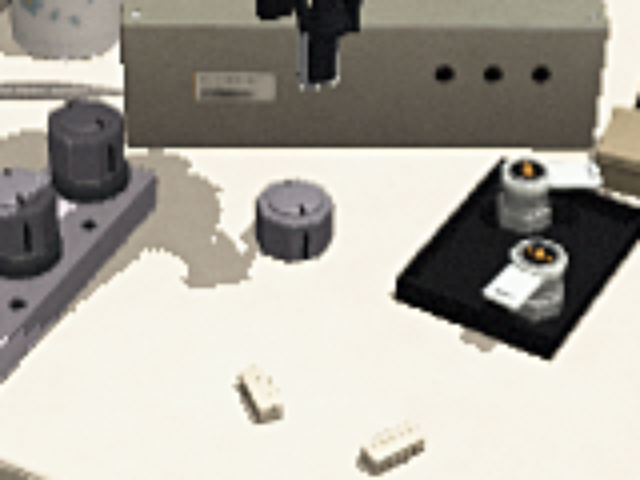

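Two caps are seated on the block, at crop (87,150) and (25,220). Cap 1 is still at (295,220) under the open gripper. Continuing with it.

Request:
{"method": "send_rows", "body": {"dr": [[0,0,0],[0,0,0],[0,0,0],[0,0,0],[0,0,0],[0,0,0],[0,0,0],[0,0,0]], "xyz": [[0,0,3],[0,0,6],[0,0,9],[0,0,11.5],[0,0,12.4],[0,0,12.4],[0,0,12.4],[0,0,12.4]], "jaw": [75,75,75,75,75,75,60,45]}}

```text
time_s: 59.55
eef_pos: [0.6077, 0.1152, 0.028]
eef_rot: [0.001, 0.365, 0.931, 0.001]
wrist_force: [0.9, 0.2, 3.0]
opening: 0.493
grasp_force: 60.3
```

Request:
{"method": "send_rows", "body": {"dr": [[0,0,0],[0,0,0],[0,0,0],[0,0,0],[0,0,0],[0,0,0],[0,0,0],[0,0,0]], "xyz": [[0,0,0],[0,0,0],[0,0,0],[0,0,0],[0,0,-3],[0,0,-7],[0,0,-11],[0,0,-12.4]], "jaw": [35,35,35,35,35,35,35,35]}}

```text
time_s: 60.55
eef_pos: [0.6078, 0.1151, 0.1531]
eef_rot: [0.002, 0.365, 0.931, 0.001]
wrist_force: [-0.1, -0.8, -0.8]
opening: 0.494
grasp_force: 61.3
```

Request:
{"method": "send_rows", "body": {"dr": [[0,0,-1],[0,0,-2],[0,0,-3],[0,0,-4],[0,0,-5],[0,0,-6],[0,0,-7.2],[0,0,-7.2]], "xyz": [[3,-0.7,0],[7,-1.7,0],[11,-2.6,0],[15,-3.6,0],[19,-4.5,0],[22.1,-5.1,0],[22.1,-5.1,0],[22.1,-5.1,0]], "jaw": [35,35,35,35,35,35,35,35]}}

```text
time_s: 61.55
eef_pos: [0.4088, 0.2281, 0.1494]
eef_rot: [-0.001, -0.003, 1.0, -0.0]
wrist_force: [-0.6, -0.7, -0.9]
opening: 0.497
grasp_force: 61.3
```

Request:
{"method": "send_rows", "body": {"dr": [[0,0,0],[0,0,0],[0,0,0],[0,0,0],[0,0,0],[0,0,0],[0,0,0],[0,0,0]], "xyz": [[0,0,2],[0,0,4],[0,0,5],[0,0,6],[0,0,6.5],[0,0,7],[0,0,7.1],[0,0,7.1]], "jaw": [35,35,35,35,35,35,35,35]}}

```text
time_s: 62.55
eef_pos: [0.4099, 0.2282, 0.0795]
eef_rot: [0.0, -0.003, 1.0, 0.0]
wrist_force: [-0.5, -1.0, -0.2]
opening: 0.5
grasp_force: 61.3
```

Request:
{"method": "send_rows", "body": {"dr": [[0,0,0],[0,0,0],[0,0,0],[0,0,0],[0,0,0],[0,0,0],[0,0,0],[0,0,0]], "xyz": [[0,0,0],[0,0,0.2],[0,0,0.4],[0,0,0.6],[0,0,0.8],[0,0,0.8],[0,0,0.8],[0,0,0.8]], "jaw": [35,35,35,35,35,35,35,35]}}

```text
time_s: 63.55
eef_pos: [0.4103, 0.2283, 0.0737]
eef_rot: [0.0, -0.003, 1.0, -0.0]
wrist_force: [-9.1, -4.0, 27.7]
opening: 0.495
grasp_force: 64.4
```

Request:
{"method": "send_rows", "body": {"dr": [[0,0,0],[0,0,1],[0,0,2.5],[0,0,4],[0,0,5.5],[0,0,7],[0,0,8.5],[0,0,8.5]], "xyz": [[0,0,-0.3],[0,0,-0.3],[0,0,-0.3],[0,0,-0.3],[0,0,-0.3],[0,0,-0.3],[0,0,-0.3],[0,0,-0.3]], "jaw": [35,35,35,35,35,35,35,35]}}

```text
time_s: 64.55
eef_pos: [0.4096, 0.228, 0.0741]
eef_rot: [-0.0, 0.427, 0.904, -0.0]
wrist_force: [-0.3, -0.1, -0.5]
opening: 0.496
grasp_force: 61.3
```

Request:
{"method": "send_rows", "body": {"dr": [[0,0,0.4],[0,0,0.8],[0,0,1.2],[0,0,1.6],[0,0,2],[0,0,2.2],[0,0,2.2],[0,0,2.2]], "xyz": [[0,0,0],[0,0,0],[0,0,0],[0,0,0],[0,0,0],[0,0,0],[0,0,0],[0,0,0]], "jaw": [35,35,35,35,35,35,35,35]}}

```text
time_s: 65.55
eef_pos: [0.4097, 0.2281, 0.0743]
eef_rot: [0.0, 0.528, 0.849, 0.0]
wrist_force: [0.7, 0.2, -2.0]
opening: 0.498
grasp_force: 61.3
```

```bash
python3 - <<'E'
from h import *
o=here();print(o["torque"])
E
```

```text
t 65.55 pos [0.4097 0.2281 0.0743] phi 26.2 q6 -0.2 F [ 0.7  0.2 -2. ] open 0.498 g 61.3
[-0.01520665 -0.14635531  0.0471453 ]
```

Request:
{"method": "send_rows", "body": {"dr": [[0,0,0],[0,0,0],[0,0,0],[0,0,0],[0,0,0],[0,0,0],[0,0,0],[0,0,0]], "xyz": [[0,0,0],[0,0,0],[0,0,0],[0,0,-1.5],[0,0,-3.5],[0,0,-6],[0,0,-10],[0,0,-14]], "jaw": [60,65,65,65,70,75,75,75]}}

```text
time_s: 66.55
eef_pos: [0.4095, 0.2281, 0.2165]
eef_rot: [0.0, 0.529, 0.849, 0.0]
wrist_force: [0.2, -0.2, 0.3]
opening: 0.746
grasp_force: 0.0
```

Request:
{"method": "send_rows", "body": {"dr": [[0,0,0],[0,0,0],[0,0,0],[0,0,0],[0,0,0],[0,0,0],[0,0,0],[0,0,0]], "xyz": [[-4,-3,0],[-8,-6,0],[-12,-9,0],[-17,-12,0],[-22,-15,0],[-26,-18,0],[-29,-20,0],[-29,-20,0]], "jaw": [75,75,75,75,75,75,75,75]}}

```text
time_s: 67.55
eef_pos: [0.3578, -0.1225, 0.2155]
eef_rot: [0.001, 0.531, 0.848, -0.0]
wrist_force: [-0.4, 0.3, -0.8]
opening: 0.752
grasp_force: 0.0
```

```bash
python3 - <<'E'
from h import *
here()
im=ctrl.camera("top")[:,:,::-1];cv2.imwrite("pics/top7.png",im)
sc=ctrl.camera("scene")[:,:,::-1]
a=cv2.resize(im[140:290,200:420],None,fx=3.6,fy=3.6,interpolation=cv2.INTER_CUBIC)
cv2.imwrite("pics/v7.png",a)
cv2.imwrite("pics/s7.png",cv2.resize(sc[140:300,200:420],None,fx=3.6,fy=3.6,interpolation=cv2.INTER_CUBIC))
E
```

```text
t 67.55 pos [ 0.3578 -0.1225  0.2155] phi 25.9 q6 -1.1 F [-0.4  0.3 -0.8] open 0.752 g 0.0
```

View pics/v7.png

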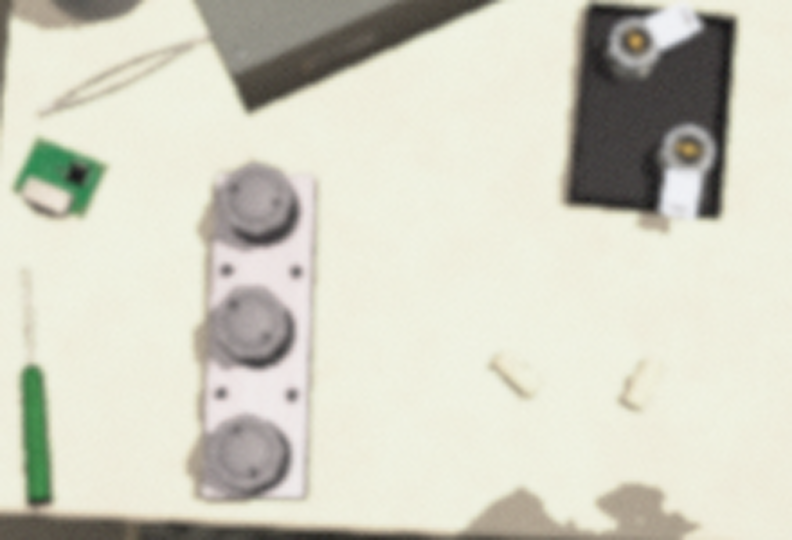

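View pics/s7.png

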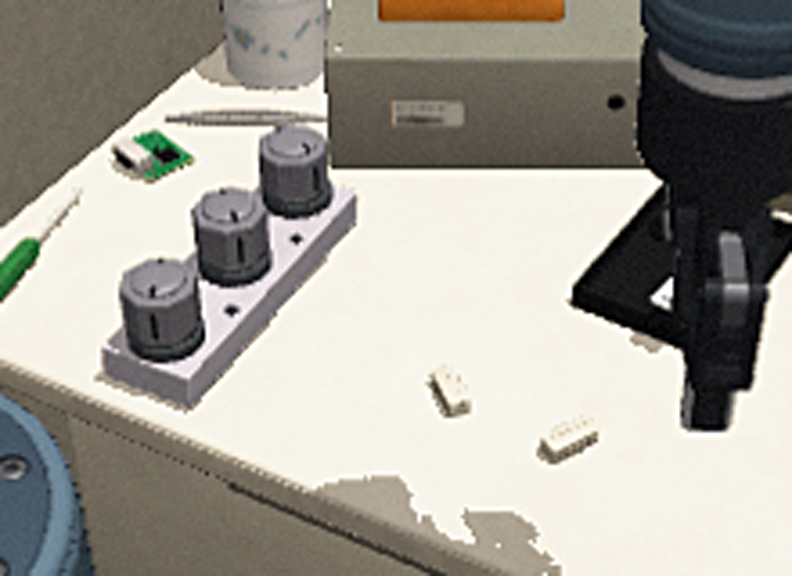

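Both views show three level caps on the block, at top crop (257,202), (248,327) and (245,455), with their marks turned about 60–70° from the pins. Both tagged sensors stand in the tray and nothing else has moved.

```bash
python3 -c "
from bench import ctrl
print(ctrl.hand_in())"
```

```text
the job is handed in; nothing more can be done
None
```

I handed the job in at about 68 s: three untagged sensors are seated in the nests with caps pushed down and twisted to lock, and both tagged sensors stand uncapped in the tray; the hand-in returned no verdict.

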